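# Lay out laser-cut ornaments on their backing boards for gluing

### The arm

A 7-joint arm with a two-finger parallel gripper is mounted at the origin on the work surface. World frame = base frame: x ahead of the robot, y to its left, z up, the work surface at z = 0. Lengths are in mm, angles in rad, forces in N, time in s.
With the tool pointing down it reaches from about 425 to 950 mm from the base axis. Payload 16.7 kg.
Tool frame: the origin (TCP) lies between the finger pads; the fingertips stand bot.tip_reach ahead of it and the grasp point (between the pads) lies 6 mm ahead of it (bot.tip_reach is the distance from the TCP to the fingertips, in mm); z points along the fingers, y is the direction in which the jaws open and shut (so a half turn about z gives the same grasp; the last joint's range is limited). The gripper opens to 94 mm and grips with 3 to 60 N. Pads are 16 mm wide; open, the fingers measure 119 mm over their backs; the gripper's body (75 mm by 177 mm) begins 78 mm behind the grasp point.
Start: joints at [-1.264, 0.426, 0.074, 1.606, -0.034, 1.111, -0.067], TCP at [297.727, 605.751, 230.467] pointing down, gripper open.
Joint ranges: [-2.85, 2.85], [-0.5, 2.14], [-1.23, 1.37], [0.21, 2.46], [-1.02, 4.16], [0.16, 2.05], [-2.73, 2.73]. Speed limits (rad/s): [1.89, 1.89, 2.39, 2.39, 3.01, 3.01, 3.01].

### API

Orientations are given as [roll, pitch, yaw] about the fixed x, y, z axes, in that order (R = Rz(yaw) Ry(pitch) Rx(roll)).
In Python, from station import bot gives the robot as it stands.
- The arm moves only by the shell command python3 -m jog 'ROWS' [OPENING]. ROWS is JSON, a list of rows, each a list of 4 numbers: the shift along the tool's x, y, z in units of 25 mm (1.0 is 25 mm), then the turn about the tool's z in units of 5 degrees (1.0 is 5 degrees). In form: [[dx, dy, dz, spin], ...]. A call has exactly 5 rows; each row is the pose to reach, as a shift and turn from the pose commanded when the call began, along the tool's axes at that moment; what a row does not reach only later rows make up. A row lasts 1/8 s, in which the tool goes at most 62.5 mm and 10.7 degrees, less where a joint would pass 70% of its speed; a pose out of reach is approached as far as the arm can. A call with a gripper value outside its range is refused whole. OPENING is the opening, from 0 (shut) to 1 (fully open), set as the call begins (- or left out, the last holds). The fingers move at their own pace and stop on an object; the grip force is fixed at half the most. Time passes only in rows, so rows that repeat a pose let the fingers close, or fill a call up. It gives the time, the measured TCP pose, the force and the opening at its end, in the units of the state.
- bot.observe(): the state, without advancing time (a new reading comes with each control period).
- bot.get_image(name): name is "side" or "top" or "wrist"; returns the picture (384x512x3 uint8, blue, green, red); there is no depth.
- bot.camera_info(name): a dict with "intrinsics" (3x3 intrinsics, pixels), "world_from_camera" (4x4, takes a point from camera to world coordinates); the wrist camera has in their place "T_tool_cam" (4x4, takes a point from camera to tool coordinates, whose origin is the TCP and whose axes are the flange's). Camera axes: x right, y down, z forward; pixel columns grow to the right and rows downward; lengths in mm; the calibration is good to about 2 mm. A picture is of the moment at which its call begins: read the wrist's pose just before it. camera_info takes no time and is no camera call.
- bot.sign_off(): hands the job in, once; it reports no verdict.
Trained networks look in the newest picture that a camera, given by its name, has taken for a name from the list of things; names that differ only in an ending like _2 or _b are one class to them, and where a whole thing is asked for, a point or a joint stands for the part that bears it (a point fixed in the world has none). Each returns a list of dicts, best first, with "confidence" (0 to 1); they miss things now and then, are a little off and sometimes report something else, mostly with a low value. They report only what shows in the picture. A call takes as long as a camera call. They do not tell look-alikes from the thing itself.
- bot.find_in(query, camera): "centre" ([x, y, z] in mm, in the coordinates of the camera as it stood for that picture, good to about 4 mm: the middle of the surface that is visible of it).
- bot.pinpoint(query, camera): "centre" ([x, y, z] in mm, in the coordinates of the camera as it stood for that picture, good to about 4 mm: a listed point, or the origin of a listed thing).
The state is a dict: "t": time; "q": joint angles; "joint_vel": joint speeds; "joint_efforts": joint torques, N m; "position": TCP position; "eef_rot": TCP orientation; "force": force on the tool from outside, world axes, zero at the start; "torque": the same for the moment, N m; "finger_gap": finger opening in mm.
Only numpy, scipy, OpenCV 4.12 (cv2) and the standard library are available. Lean on these libraries where they do the work, as an engineer would, in place of code of your own. Each camera call takes 0.05 s, during which the arm holds its last target.

### The job

Get the laser-cut ornaments ready for gluing: lay the large disc, the small disc and the pointed name plate flat on the three backing boards, each centred on the scored outline of its own shape and size, the name plate lined up with its outline. Then set the spider upright (same side up as now), flat and centred on top of the large disc. Leave everything released and still, and do not knock over the glue bottle.

Things in the scene. Friction and masses are not known exactly. Their poses are not given: they have to be found in the camera images.
- disc_large: Loose. Origin at the centre of its underside, z up. Large plain plywood disc, 60 mm across, 12 mm thick, 30 g; a small hanging-hole mark near its rim; any yaw is as good as another.
- disc_small: Loose. Origin at the centre of its underside, z up. Small plain plywood disc, 44 mm across, 12 mm thick, 18 g; a like mark near its rim; any yaw is as good as another.
- plate: Loose. Origin at the centre of its underside, z up. Plywood name plate, 12 mm thick, an elongated hexagon: 86 mm long along its x from tip to tip, 36 mm wide along its y; the long sides are straight and parallel over the middle 50 mm and the ends taper to points. It is the same either way round. 28 g.
- spider: Loose. Origin at the centre of its underside, z up. Dark wooden spider, about 45 x 54 mm, 18 g. Body 12 mm thick, from 22 mm behind the origin (round abdomen, 26 mm across, at its -x end) to 20 mm ahead (round head, 18 mm across, at its +x end). Eight thin legs, 6 mm high, reach 28 mm to both sides (y); the two ends of the body are free, so grip it endwise, closing along its x.
- board_large: Fixed pale-wood square backing board, 100 x 100 mm, 5 mm thick, lying flat on the table, with a circle 64 mm across scored as a dark line on its top, centred on the board. Origin at the centre of its underside (the top is 5 mm above it), z up; yaw is of no matter for a disc. The large disc belongs here, and the spider on top of it.
- board_small: Fixed pale-wood square backing board, 100 x 100 mm, 5 mm thick, lying flat on the table, with a circle 48 mm across scored as a dark line on its top, centred on the board. Origin at the centre of its underside (the top is 5 mm above it), z up; yaw is of no matter for a disc. The small disc belongs here.
- board_plate: Fixed pale-wood square backing board, 100 x 100 mm, 5 mm thick, lying flat on the table, with a pointed elongated hexagon 91 mm long and 41 mm wide scored as a dark line on its top, centred on the board. Origin at the centre of its underside (the top is 5 mm above it), z up; x runs along the outline's length. The name plate belongs here, its x along this x, either way round.
- glue: Loose glue bottle standing upright among the parts, white with a blue label, 34 mm across, 82 mm tall, 60 g; not part of the job, it must stay standing. Origin at the centre of its underside, z up.
There are look-alikes about, which are no part of the job. Leave any orange look-alike of the disc_large alone.

How it is judged:
By the outcome, as a careful person would: the job done as asked, in the order asked, and still so for the second after the job is handed in, with the robot touching nothing.
It also fails if it takes over 104 s, if anything falls off the work surface, if the arm or the gripper's body presses on something with over 40 N, if the wrist force passes 120 N, or if a joint passes its speed limit or range.

## Working session

There is one attempt and no reset: what is moved stays moved. The work goes in short steps, Python scripts to look and compute and a shell command to move; the robot and the scene stay as the last step left them, time stands still between calls to the robot, and variables do not carry over. Pictures are saved under pics/ and viewed, and the job is handed in when it is done.

```bash
ls; mkdir -p pics; python3 - <<'E'
from station import bot
import cv2
s=bot.observe();print(s['t'],s['position'],s['eef_rot'],s['finger_gap'],bot.tip_reach)
for n in ['side','top','wrist']:
    cv2.imwrite(f'pics/{n}0.png',bot.get_image(n)); print(n,bot.camera_info(n))
E
```

```text
pics
0.0 [297.54659209 605.43414625 229.77803289] [-3.14031534e+00  6.05905739e-05  2.68476616e+00] 93.88725643752362 25.0
side {'intrinsics': array([[490.98172143,   0.        , 255.01634226],
       [  0.        , 490.98172143, 197.13482572],
       [  0.        ,   0.        ,   1.        ]]), 'world_from_camera': array([[ 9.95959670e-01, -4.71097951e-02,  7.64526212e-02,
         4.90473827e+02],
       [-8.86613353e-02, -6.51085756e-01,  7.53808003e-01,
        -9.46114659e+02],
       [ 1.42654721e-02, -7.57540762e-01, -6.52631972e-01,
         8.67335661e+02],
       [ 0.00000000e+00,  0.00000000e+00,  0.00000000e+00,
         1.00000000e+00]])}
top {'intrinsics': array([[473.65192801,   0.        , 255.77863507],
       [  0.        , 473.65192801, 191.78488533],
       [  0.        ,   0.        ,   1.        ]]), 'world_from_camera': array([[-4.82340976e-03, -9.91172795e-01,  1.32488584e-01,
         4.08971841e+02],
       [-9.99923688e-01,  6.28745256e-03,  1.06342010e-02,
         9.39695828e+00],
       [-1.13733465e-02, -1.32427181e-01, -9.91127484e-01,
         1.15159027e+03],
       [ 0.00000000e+00,  0.00000000e+00,  0.00000000e+00,
         1.00000000e+00]])}
wrist {'intrinsics': array([[280.92661762,   0.        , 255.7887741 ],
       [  0.        , 280.92661762, 196.99688023],
       [  0.        ,   0.        ,   1.        ]]), 'T_tool_cam': array([[-1.67129694e-04, -9.73058482e-01, -2.30558370e-01,
         6.48346934e+01],
       [ 9.99999928e-01, -8.44169463e-05, -3.68614057e-04,
        -5.71228349e-02],
       [ 3.39220002e-04, -2.30558416e-01,  9.73058427e-01,
        -1.54520262e+02],
       [ 0.00000000e+00,  0.00000000e+00,  0.00000000e+00,
         1.00000000e+00]])}
```

View pics/top0.png

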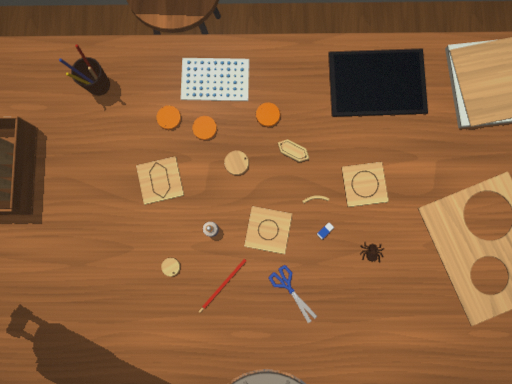

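View pics/side0.png

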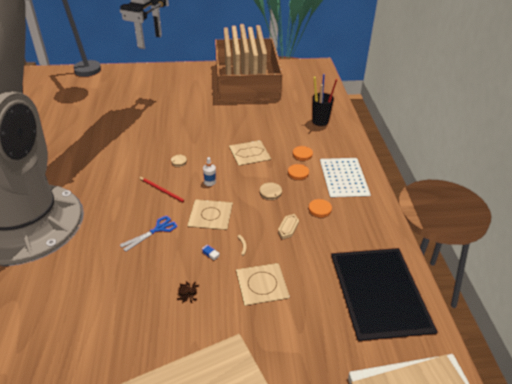

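View pics/wrist0.png

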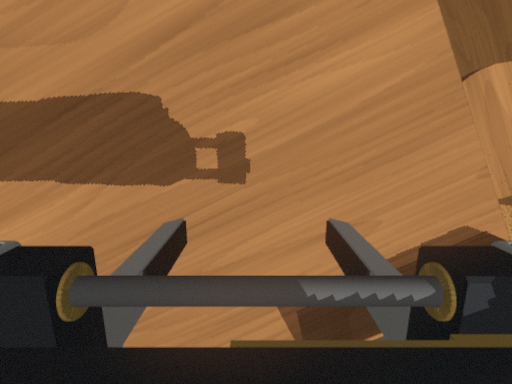

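Top view: large disc (236,162), plate (293,150), small disc (171,267), spider (372,252), glue (210,229); boards: large (365,184), small (268,230), plate (160,180). There are three orange decoys. I'll locate things in both fixed views.

```bash
cat > h.py <<'E'
from station import bot
import numpy as np, cv2
from scipy.spatial.transform import Rotation as R
def cam(name,s=None):
    c=bot.camera_info(name);K=c['intrinsics']
    if 'world_from_camera' in c: return K,c['world_from_camera']
    s=s or bot.observe();T=np.eye(4);T[:3,:3]=R.from_euler('xyz',s['eef_rot']).as_matrix();T[:3,3]=s['position']
    return K,T@c['T_tool_cam']
def proj(K,T,P):
    c=np.linalg.inv(T)@np.r_[P,1];p=K@c[:3];return p[:2]/p[2]
def onz(K,T,uv,z):
    uv=np.atleast_2d(np.asarray(uv,float));d=np.c_[uv,np.ones(len(uv))]@np.linalg.inv(K).T@T[:3,:3].T;o=T[:3,3]
    return o+d*((z-o[2])/d[:,2])[:,None]
def tri(obs):
    A=np.zeros((3,3));b=np.zeros(3);ds=[]
    for K,T,uv in obs:
        d=T[:3,:3]@np.linalg.inv(K)@np.r_[uv,1];d/=np.linalg.norm(d);M=np.eye(3)-np.outer(d,d);A+=M;b+=M@T[:3,3]
    return np.linalg.solve(A,b)
def go(target,yaw=None):
    """print rows units from current commanded(measured) pose to target TCP, keeping down tool"""
    s=bot.observe();M=R.from_euler('xyz',s['eef_rot']).as_matrix()
    d=M.T@(np.asarray(target,float)-s['position'])/25
    out=list(np.round(d,2))
    if yaw is not None:
        dy=(s['eef_rot'][2]-yaw+np.pi/2)%np.pi-np.pi/2   # tool z down: +spin reduces world yaw
        out.append(round(float(np.degrees(dy)/5),2)); out.append(('alt',round(float(np.degrees(dy-np.sign(dy)*np.pi)/5),2)))
    print('rows to target:',[float(x) if not isinstance(x,tuple) else x for x in out],'q7',round(s['q'][6],2),'t',s['t'])
E
python3 - <<'E'
from h import *
for n in ['top','side']:
    bot.get_image(n);K,T=cam(n)
    for q in ['disc_large','disc_small','plate','spider','board_large','board_small','board_plate','glue']:
        for r in bot.pinpoint(q,n)[:4]:
            w=T@np.r_[r['centre'],1]
            print(n,q,round(r['confidence'],2),np.round(w[:3]),np.round(proj(K,T,w[:3])))
print(bot.observe()['t'])
E
```

```text
top disc_large 0.83 [637.  71.  -4.] [236. 162.]
top disc_large 0.72 [724. 150.  -3.] [204. 128.]
top disc_large 0.56 [758. -11.  -4.] [268. 115.]
top disc_large 0.56 [754. 240.  -3.] [169. 117.]
top disc_small 0.84 [380. 228.   3.] [170. 268.]
top plate 0.68 [662. -70.   0.] [292. 152.]
top spider 0.55 [ 417. -254.   -1.] [371. 251.]
top board_large 0.65 [ 574. -244.    2.] [364. 186.]
top board_small 0.9 [466. -11.   2.] [269. 231.]
top board_plate 0.56 [588. 262.  -0.] [158. 182.]
top glue 0.48 [471. 130.  -1.] [212. 230.]
side disc_large 0.86 [756. -10.   2.] [320. 210.]
side disc_large 0.59 [722. 147.   2.] [297. 174.]
side disc_large 0.54 [636.  74.   2.] [270. 192.]
side disc_small 0.6 [384. 230.   2.] [179. 161.]
side plate 0.55 [665. -67.  -2.] [288. 228.]
side spider 0.72 [ 417. -252.    0.] [188. 292.]
side board_large 0.87 [ 580. -241.    3.] [261. 282.]
side board_large 0.47 [664. -68.  -1.] [288. 228.]
side board_small 0.57 [475.  -8.  -2.] [212. 216.]
side board_plate 0.88 [595. 260.  -1.] [250. 153.]
side glue 0.65 [473. 128.  -1.] [210. 183.]
side glue 0.46 [387. 227.   1.] [180. 162.]
1.05
```

The networks match the picture: the wooden disc_large is at about (637,72), and the other three hits are the orange look-alikes. Moving above the small disc.

```bash
python3 -c "
from h import *
go([382,229,150]);go([400,350,200])"
```

```text
rows to target: [-9.67, -12.04, 3.22] q7 -0.07 t 1.05
rows to target: [-8.18, -7.38, 1.22] q7 -0.07 t 1.05
```

```bash
python3 -m jog '[[-2,-2.4,0.6,0],[-4,-4.8,1.2,0],[-6,-7.2,1.8,0],[-8,-9.6,2.4,0],[-9.67,-12.04,3.2,0]]'; python3 -m jog '[[0,0,0,0],[0,0,0,0],[0,0,0,0],[0,0,0,0],[0,0,0,0]]';  python3 - <<'E'
from h import *
s=bot.observe();print(s['position'],s['eef_rot'],s['t'],s['q'])
cv2.imwrite('pics/w1.png',bot.get_image('wrist'))
E
```

```text
t: 1.68
position: [367.4, 305.6, 169.1]
eef_rot: [3.141, 0.0, 2.685]
force: [1.8, 0.1, -0.1]
finger_gap: 94.0
t: 2.3
position: [366.8, 307.8, 169.1]
eef_rot: [-3.141, -0.0, 2.686]
force: [0.0, 0.1, 0.0]
finger_gap: 94.4
[366.79149861 307.82710264 169.05115576] [-3.14143125e+00 -2.61062286e-05  2.68556841e+00] 2.3 [-0.97454374  0.17732089  0.15804411  2.1050205  -0.03655195  0.86190829
  0.31963997]
```

View pics/w1.png

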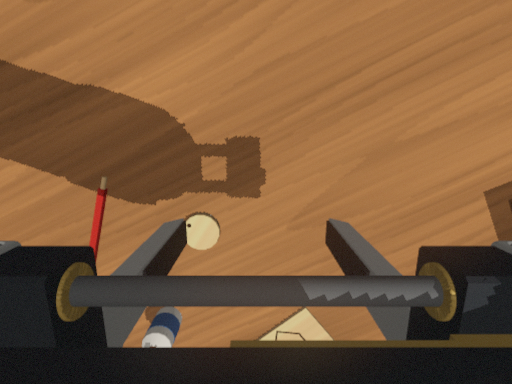

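```bash
cat >> h.py <<'E'
def palemask(im):
    hsv=cv2.cvtColor(im,cv2.COLOR_BGR2HSV); 
    return ((hsv[...,2]>165)&(hsv[...,1]<140)&(hsv[...,0]<35)).astype(np.uint8)
def blobs(im,K,T,z,amin=60,mask=None):
    m=palemask(im) if mask is None else mask
    m=cv2.morphologyEx(m,cv2.MORPH_CLOSE,np.ones((3,3),np.uint8))
    cs,_=cv2.findContours(m,cv2.RETR_EXTERNAL,cv2.CHAIN_APPROX_NONE)
    for c in cs:
        if cv2.contourArea(c)<amin: continue
        P=onz(K,T,c[:,0,:],z)[:,:2].astype(np.float32)
        M=cv2.moments(P.reshape(-1,1,2)); ce=np.array([M['m10']/M['m00'],M['m01']/M['m00']])
        (e,sz,a)=cv2.minAreaRect(P); cc,r=cv2.minEnclosingCircle(P)
        print('px',np.round(c[:,0].mean(0)),'centroid',np.round(ce,1),'A',round(cv2.contourArea(P)),'rect',np.round(e,1),np.round(sz,1),round(a,1),'circ',np.round(cc,1),round(r,1))
E
python3 - <<'E'
from h import *
im=cv2.imread('pics/w1.png');print(im[232,202],im[318,300],im[100,400],im[280,30])
K,T=cam('wrist');blobs(im,K,T,12)
im=cv2.imread('pics/top0.png');K,T=cam('top')
print(im[162,236],im[150,293],im[195,350],im[100,300])
blobs(im,K,T,12)
im=cv2.imread('pics/side0.png');K,T=cam('side')
blobs(im,K,T,12)
E
```

```text
[147 198 214] [146 195 214] [ 69 118 168] [38 35 33]
px [155. 341.] centroid [489.1 104.2] A 518 rect [488.  103.3] [36.7 19.7] 63.9 circ [494.1 100.4] 18.4
px [297. 331.] centroid [555.1 276.8] A 2133 rect [547.2 277.7] [91.9 45.5] 63.9 circ [567. 268.] 46.0
px [201. 232.] centroid [385.3 227.4] A 1359 rect [386.  228.4] [38.4 43.6] 64.0 circ [384.9 226.2] 22.4
[108 161 204] [117 178 214] [113 169 213] [ 54  97 151]
px [304. 308.] centroid [287.7 -88.1] A 896 rect [289.  -84.8] [73.7 23. ] 38.5 circ [288.3 -84.3] 38.0
px [170. 267.] centroid [383.1 227.7] A 1340 rect [382. 228.] [42.5 40.6] 1.0 circ [382.6 227.5] 21.9
px [209. 228.] centroid [473.9 134.6] A 758 rect [474.2 134.6] [33.7 28.8] 89.7 circ [472.9 135.1] 17.4
px [268. 230.] centroid [469.9  -6.5] A 9484 rect [469.5  -7.1] [100.8 100.4] 79.0 circ [469.  -7.] 69.1
px [478. 238.] centroid [ 416.2 -492.9] A 39759 rect [ 426.5 -535.4] [298.7 240.1] 21.7 circ [ 426.7 -533.1] 187.4
px [365. 184.] centroid [ 579.9 -242.7] A 9412 rect [ 579.1 -243. ] [100.4 100.2] 6.8 circ [ 580.1 -243.3] 67.9
px [159. 180.] centroid [592.5 257.5]
[... 2322 characters left out ...]
 circ [224.5 232.9] 127.2
px [257. 164.] centroid [605.  203.4] A 16978 rect [603.5 192.4] [109.5 309.7] 10.9 circ [636.2 198.7] 156.3
px [227.  42.] centroid [ 561.5 1051.9] A 3336 rect [ 561.1 1053.8] [ 16.2 286.3] 0.4 circ [ 561.7 1053.8] 143.2
px [253.  41.] centroid [ 669.5 1056.1] A 3892 rect [ 669.7 1058. ] [ 17.6 289.3] 0.0 circ [ 671.7 1058. ] 144.7
px [261.  40.] centroid [ 707.5 1069.3] A 3323 rect [ 707.3 1071.2] [ 15.7 282.1] 0.1 circ [ 707.1 1071.2] 141.1
px [235.  40.] centroid [ 598.3 1071.7] A 3861 rect [ 598.5 1072.5] [ 17.3 291.3] 0.2 circ [ 598.3 1072.5] 145.8
px [244.  38.] centroid [ 636.  1086.5] A 3783 rect [ 636.3 1091.4] [295.4  17.5] 89.9 circ [ 636.  1091.4] 147.7
```

```bash
python3 -c "
from h import *
go([381,229,130])"
```

```text
rows to target: [-1.9, -2.58, 1.56] q7 0.32 t 2.35
```

```bash
python3 -m jog '[[-1,-1.5,0.8,0],[-1.9,-2.58,1.56,0],[-1.9,-2.58,1.56,0],[-1.9,-2.58,1.56,0],[-1.9,-2.58,1.56,0]]';  python3 - <<'E'
from h import *
s=bot.observe();print(s['position'],s['eef_rot'],s['t'])
im=bot.get_image('wrist');cv2.imwrite('pics/w2.png',im);K,T=cam('wrist',s)
blobs(im,K,T,12)
# height: triangulate top-centre pixel
K1,T1=cam('top');print('top/wrist view cross at z: compare above with 383.1,227.7')
E
```

```text
t: 2.98
position: [381.2, 229.7, 130.6]
eef_rot: [3.141, 0.0, 2.686]
force: [0.3, -0.0, 0.9]
finger_gap: 93.9
[381.2064508  229.69825819 130.552673  ] [3.14074115e+00 1.79241521e-04 2.68608903e+00] 2.975
px [203. 333.] centroid [495.3 111.8] A 761 rect [496.2 109.1] [39.7 35.3] 51.3 circ [498.  107.6] 20.2
px [137. 337.] centroid [468.3  37.4] A 583 rect [462.4  38.2] [31.1 35.3] 63.9 circ [464.8  36.9] 21.4
px [345. 329.] centroid [560.7 256.2] A 2422 rect [554.7 254.2] [96.5 41.2] 63.9 circ [573.2 245.2] 48.3
px [252. 215.] centroid [397.8 218.3] A 263 rect [396.8 217. ] [38.5 13.4] 51.8 circ [392.3 220.6] 19.3
top/wrist view cross at z: compare above with 383.1,227.7
```

View pics/w2.png

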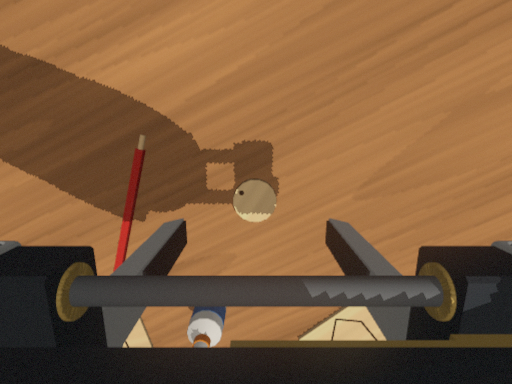

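```bash
python3 - <<'E'
import re
s=open('h.py').read()
s=s.replace("return ((hsv[...,2]>165)&(hsv[...,1]<140)&(hsv[...,0]<35)).astype(np.uint8)","return ((hsv[...,2]>90)&(hsv[...,1]<thr)&(hsv[...,1]>40)&(hsv[...,0]<35)&(hsv[...,0]>10)).astype(np.uint8)").replace("def palemask(im):","def palemask(im,thr=130):")
open('h.py','w').write(s)
E
python3 - <<'E'
from h import *
im=cv2.imread('pics/w2.png');h=cv2.cvtColor(im,cv2.COLOR_BGR2HSV)
for p in [(250,200),(255,217),(220,180),(190,160),(400,100)]: print(p,h[p[1],p[0]])
K,T=cam('wrist');blobs(im,K,T,12)
go([383,228,29])
E
```

```text
(250, 200) [ 18 108 156]
(255, 217) [ 20  88 215]
(220, 180) [ 14 150 162]
(190, 160) [ 14 152 104]
(400, 100) [ 15 149 180]
px [311. 317.] centroid [560.  254.9] A 2834 rect [538.4 216.5] [180.8  47.7] 63.9 circ [536.7 217.4] 93.0
px [151. 321.] centroid [468.   38.2] A 755 rect [460.9  59.6] [35.2 91.2] 23.5 circ [465.4  61.5] 47.3
px [364. 240.] centroid [473.6 310.7] A 76 rect [478.3 313.1] [103.9  10.6] 27.1 circ [480.4 308.8] 52.0
px [254. 200.] centroid [383.9 226.5] A 1475 rect [384.1 226.6] [43.3 43.4] 19.0 circ [384.  226.7] 22.6
px [141. 142.] centroid [284.1 155.4] A 57 rect [284.1 155.2] [ 5.5 13.6] 47.4 circ [284.  155.2] 7.0
rows to target: [-0.09, -0.03, 4.06] q7 0.48 t 3.025
```

```bash
python3 -c "
from h import *
go([383.6,227,29])"; python3 -m jog '[[-0.1,0.01,2,0],[-0.1,0.01,3.5,0],[-0.1,0.01,4.05,0],[-0.1,0.01,4.05,0],[-0.1,0.01,4.05,0]]' -; python3 -c "
from h import *
s=bot.observe();print(s['position'])
cv2.imwrite('pics/w3.png',bot.get_image('wrist'))
go([383.6,227,29])"
```

```text
rows to target: [-0.13, -0.05, 4.06] q7 0.48 t 3.025
t: 3.65
position: [384.1, 228.3, 30.0]
eef_rot: [3.14, 0.001, 2.685]
force: [0.7, -0.9, -0.1]
finger_gap: 93.6
[384.10136149 228.26114447  30.00445785]
rows to target: [-0.0, -0.05, 0.04] q7 0.56 t 3.7
```

View pics/w3.png

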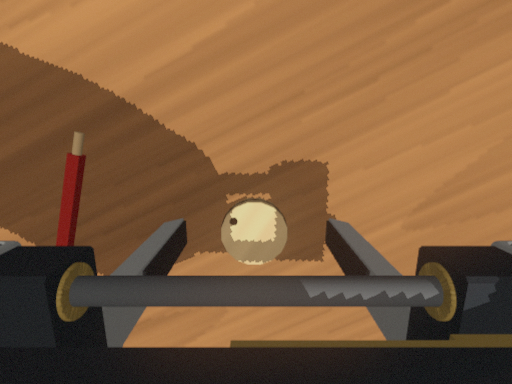

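```bash
python3 -c "
from h import *
im=cv2.imread('pics/w3.png');K,T=cam('wrist');m=palemask(im);m[:185]=0;m[268:]=0;m[:,:215]=0;m[:,292:]=0
blobs(im,K,T,12,mask=m);go([384.5,227.3,29])"
```

```text
px [254. 231.] centroid [383.5 227.1] A 1523 rect [383.5 227. ] [43.9 44.4] 21.2 circ [383.2 227.3] 23.2
rows to target: [-0.03, -0.03, 0.04] q7 0.56 t 3.7
```

```bash
python3 -m jog '[[0,-0.04,0.04,0],[0,-0.04,0.04,0],[0,-0.04,0.04,0],[0,-0.04,0.04,0],[0,-0.04,0.04,0]]' 0.3;python3 -m jog '[[0,0,0,0],[0,0,0,0],[0,0,-0.5,0],[0,0,-1.5,0],[0,0,-3,0]]' 0.3; python3 -c "
from h import *
s=bot.observe();print(s['position'],s['t']);go([470,-7,120])"
```

```text
t: 4.32
position: [383.1, 226.7, 27.9]
eef_rot: [-3.142, -0.0, 2.685]
force: [0.1, -0.0, -0.1]
finger_gap: 47.6
t: 4.95
position: [382.6, 226.3, 103.8]
eef_rot: [-3.14, -0.0, 2.685]
force: [-0.1, -0.3, 0.4]
finger_gap: 42.9
[382.64242956 226.29190958 103.84454835] 4.95
rows to target: [-7.25, -6.83, -0.64] q7 0.51 t 4.95
```

```bash
python3 -m jog '[[0,0,-1.8,0],[-2,-1.9,-2.2,0],[-3.7,-3.5,-2.2,0],[-5.5,-5.2,-2.2,0],[-7.25,-6.83,-2,0]]' -;python3 -m jog '[[0,0,0,0],[0,0,0,0],[0,0,0,0],[0,0,0,0],[0,0,0,0]]'; python3 -c "
from h import *
s=bot.observe();print(s['position'],s['t']);go([470,-7,120])
im=bot.get_image('wrist');cv2.imwrite('pics/w4.png',im);K,T=cam('wrist',s)
blobs(im,K,T,5);
im=bot.get_image('top');cv2.imwrite('pics/t4.png',im);"
```

```text
t: 5.58
position: [471.1, -8.3, 154.2]
eef_rot: [3.14, 0.001, 2.685]
force: [1.0, 0.2, 0.1]
finger_gap: 42.9
t: 6.2
position: [470.3, -5.8, 152.9]
eef_rot: [3.141, -0.0, 2.686]
force: [-0.8, 1.5, 0.2]
finger_gap: 43.1
[470.31283516  -5.83983921 152.94300682] 6.2
rows to target: [-0.01, -0.05, 1.32] q7 1.11 t 6.2
px [278. 337.] centroid [650.1 -64.3] A 438 rect [650.5 -63.9] [61.6  8.8] 63.9 circ [653.1 -65.2] 30.9
px [493. 208.] centroid [588.8 227. ] A 3874 rect [607.9 213.4] [ 56.6 151.5] 75.7 circ [611.  225.7] 77.3
px [255. 212.] centroid [482.6 -11.8] A 12032 rect [483.7 -17.1] [177.6 147.4] 67.5 circ [503.1 -21.8] 101.4
px [400. 135.] centroid [488.5 158.4] A 99 rect [479.3 155.2] [46.7 27. ] 6.1 circ [479.  151.9] 24.9
```

View pics/w4.png

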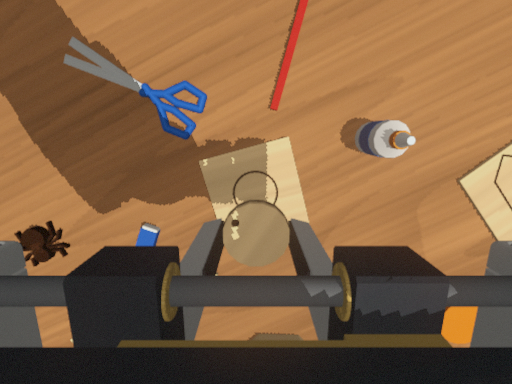

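```bash
python3 - <<'E'
import cv2
im=cv2.imread('pics/w4.png')[125:260,190:320]
cv2.imwrite('pics/w4c.png',cv2.resize(im,None,fx=4.4,fy=4.4,interpolation=cv2.INTER_CUBIC))
E
```

```text
(no output)
```

View pics/w4c.png

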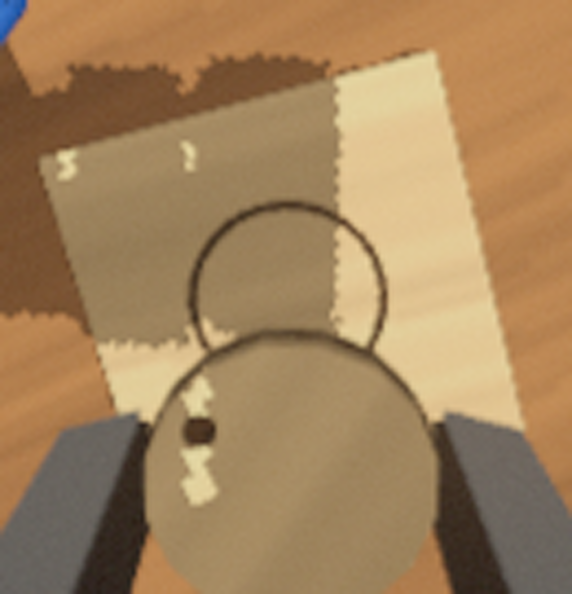

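```bash
cat >> h.py <<'E'
from scipy.optimize import least_squares
def ringfit(im,K,T,z,r,c0,tol=8,clip=None,thr=25):
    g=cv2.cvtColor(im,cv2.COLOR_BGR2GRAY);bh=cv2.morphologyEx(g,cv2.MORPH_BLACKHAT,np.ones((7,7),np.uint8))
    v,u=np.nonzero(bh>thr)
    if clip: k=(v<clip);u,v=u[k],v[k]
    P=onz(K,T,np.c_[u,v],z)[:,:2]; w=bh[v,u].astype(float)
    c=np.array(c0,float)
    for t in (tol,tol/2,3):
        k=abs(np.hypot(*(P-c).T)-r)<t
        s=least_squares(lambda c:(np.hypot(*(P[k]-c).T)-r)*np.sqrt(w[k]/50),c,loss='soft_l1');c=s.x
    s2=least_squares(lambda p:np.hypot(*(P[k]-p[:2]).T)-p[2],[*c,r],loss='soft_l1')
    print('ring z',z,'c',np.round(c,2),'n',k.sum(),'rms',round(float(np.std(np.hypot(*(P[k]-c).T)-r)),2),'free',np.round(s2.x,2));return c
E
python3 - <<'E'
from h import *
im=cv2.imread('pics/w4.png');K,T=cam('wrist')
for z in (0,5,10): ringfit(im,K,T,z,24,(470,-7),clip=206)
im=cv2.imread('pics/top0.png');K,T=cam('top')
ringfit(im,K,T,5,24,(470,-7),thr=12)
ringfit(im,K,T,5,32,(580,-243),thr=12)
# held disc in wrist: centre via hull of dark rim
E
```

```text
ring z 0 c [472.3   -8.22] n 237 rms 0.9 free [472.34  -8.31  24.14]
ring z 5 c [471.63  -7.93] n 236 rms 0.89 free [471.38  -7.83  23.76]
ring z 10 c [471.    -7.68] n 235 rms 0.93 free [470.49  -7.4   23.44]
ring z 5 c [470.44  -7.05] n 139 rms 1.59 free [470.3   -7.19  24.1 ]
ring z 5 c [ 580.61 -244.33] n 185 rms 1.61 free [ 580.47 -244.47   31.94]
```

```bash
python3 -c "
from h import *
go([471.4,-7.8,70]);go([471.4,-7.8,33.2])"
```

```text
rows to target: [-0.07, -0.04, 3.32] q7 1.11 t 6.3
rows to target: [-0.07, -0.04, 4.79] q7 1.11 t 6.3
```

```bash
python3 -m jog '[[-0.05,0.04,1.5,0],[-0.05,0.04,3,0],[-0.05,0.04,3.6,0],[-0.05,0.04,3.6,0],[-0.05,0.04,3.6,0]]' -; python3 - <<'E'
from h import *
s=bot.observe();print(s['position'],s['t'])
im=bot.get_image('wrist');cv2.imwrite('pics/w5.png',im);K,T=cam('wrist',s)
ringfit(im,K,T,5,24,(471,-7.8),clip=200)
for _ in range(3): print(bot.observe()['position'])
go([471.4,-7.8,33.2])
E
```

```text
t: 6.92
position: [472.6, -6.1, 63.9]
eef_rot: [3.141, 0.001, 2.685]
force: [0.2, 0.4, 0.1]
finger_gap: 43.4
[472.64697999  -6.11123636  63.8766345 ] 6.925
ring z 5 c [471.72  -7.59] n 206 rms 0.73 free [471.83  -7.62  24.11]
[472.69003902  -6.03274359  63.96716236]
[472.69003902  -6.03274359  63.96716236]
[472.69003902  -6.03274359  63.96716236]
rows to target: [0.02, -0.09, 1.23] q7 1.21 t 6.975
```

View pics/w5.png

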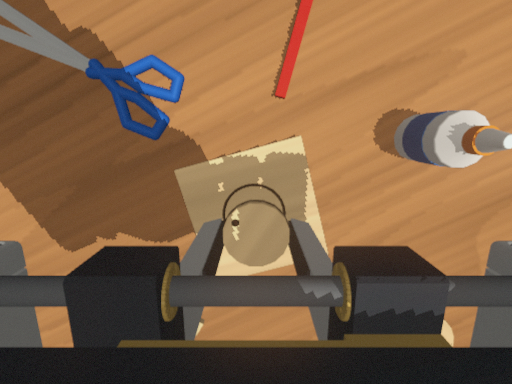

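```bash
python3 -m jog '[[0.01,-0.09,0.6,0],[0.01,-0.09,1.1,0],[0.01,-0.09,1.24,0],[0.01,-0.09,1.24,0],[0.01,-0.09,1.24,0]]' -;python3 - <<'E'
from h import *
s=bot.observe();print(s['position'],s['t'])
im=bot.get_image('wrist');cv2.imwrite('pics/w6.png',im);K,T=cam('wrist',s)
ringfit(im,K,T,5,24,(471,-7.8),clip=214)
E
```

```text
t: 7.6
position: [470.6, -8.1, 31.7]
eef_rot: [-3.141, -0.0, 2.685]
force: [0.7, -0.3, 0.4]
finger_gap: 43.4
[470.6025926   -8.0957029   31.66561502] 7.6
ring z 5 c [472.03  -7.41] n 315 rms 1.28 free [471.84  -7.19  23.68]
```

View pics/w6.png

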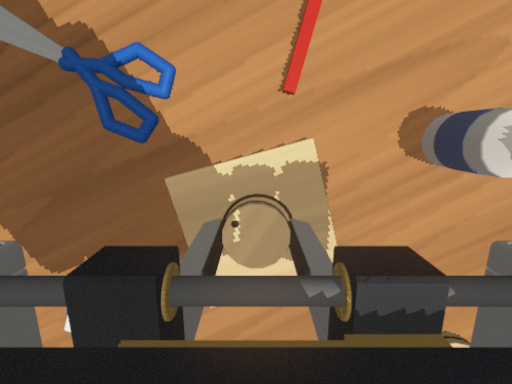

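```bash
python3 -m jog '[[-0.02,0.02,-0.02,0],[-0.02,0.02,-0.02,0],[-0.02,0.02,-0.02,0],[-0.02,0.02,-0.02,0],[-0.02,0.02,-0.02,0]]' -;python3 - <<'E'
from h import *
s=bot.observe();print(s['position'],s['t'])
im=bot.get_image('wrist');K,T=cam('wrist',s)
ringfit(im,K,T,5,24,(471,-7.8),clip=208)
s=bot.observe();print(s['position'],s['t'])
E
```

```text
t: 8.28
position: [471.4, -7.8, 32.4]
eef_rot: [-3.142, -0.0, 2.685]
force: [-0.1, 0.3, -0.5]
finger_gap: 43.1
[471.40815138  -7.7530749   32.38532509] 8.275
ring z 5 c [471.74  -7.5 ] n 222 rms 0.77 free [471.76  -7.46  24.01]
[471.39122705  -7.77988278  32.36617867] 8.325
```

```bash
python3 -m jog '[[0,0,0,0],[0,0,0,0],[0,0,0,0],[0,0,-1,0],[0,0,-2.5,0]]' 0.8;python3 -m jog '[[0,0,-2,0],[0,0,-3,0],[0,0,-3,0],[0,0,-3,0],[0,0,-3,0]]' 1; python3 - <<'E'
from h import *
s=bot.observe();print(s['position'],s['t'])
im=bot.get_image('wrist');cv2.imwrite('pics/w7.png',im);K,T=cam('wrist',s)
ringfit(im,K,T,5,24,(471,-7.8)); ringfit(im,K,T,17,22,(471,-7.8))
go([636,71,150])
E
```

```text
t: 8.95
position: [470.7, -8.0, 94.9]
eef_rot: [-3.14, -0.002, 2.685]
force: [-0.5, 0.7, 0.4]
finger_gap: 74.9
t: 9.57
position: [470.8, -7.9, 168.9]
eef_rot: [-3.14, -0.001, 2.685]
force: [-0.5, 0.5, 0.4]
finger_gap: 93.9
[470.83802105  -7.87882204 168.89002858] 9.575
ring z 5 c [471.96  -7.89] n 226 rms 1.08 free [471.95  -7.88  23.87]
ring z 17 c [468.84  -6.03] n 230 rms 1.26 free [469.72  -6.78  22.94]
rows to target: [-4.53, 5.75, 0.75] q7 1.1 t 9.625
```

View pics/w7.png

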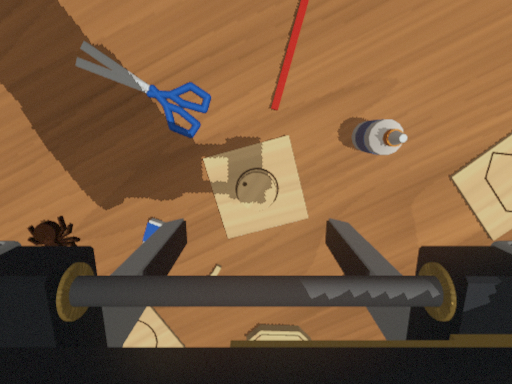

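```bash
python3 - <<'E'
from h import *
im=cv2.imread('pics/w7.png');s=bot.observe();K,T=cam('wrist',s)
z=8;x0,y0=195,130
c=cv2.resize(im[y0:y0+115,x0:x0+120],None,fx=z,fy=z,interpolation=cv2.INTER_CUBIC)[:, :]
th=np.linspace(0,2*np.pi,200)
for r,zz,col in((22,17,(0,255,0)),(24,5,(0,0,255))):
    p=np.array([proj(K,T,[471.8+r*np.cos(t),-7.7+r*np.sin(t),zz]) for t in th]);p=((p-[x0,y0]+.5)*z).astype(int)
    cv2.polylines(c,[p.reshape(-1,1,2)],True,col,1)
cv2.imwrite('pics/w7c.png',c[200:800,100:800])
E
```

```text
(no output)
```

View pics/w7c.png

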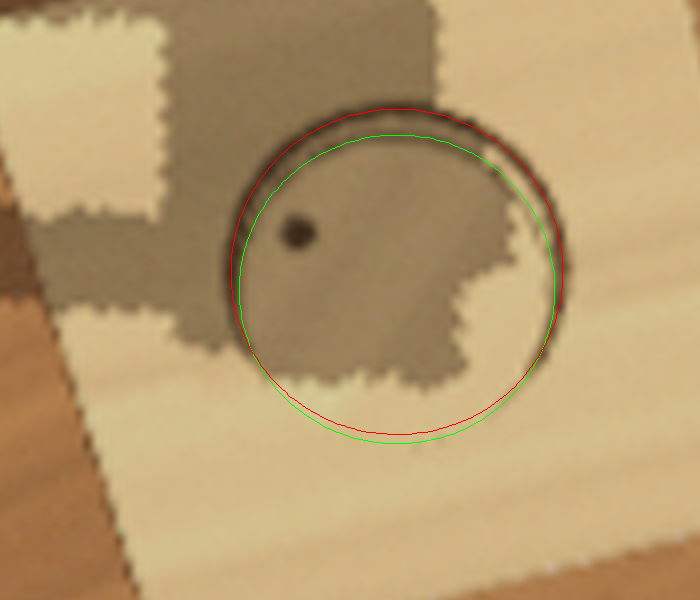

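Small disc is centred: the overlay matches both its rim and the ring. Next, the large disc.

```bash
python3 -m jog '[[-1.5,1.9,0,0],[-3,3.8,0.3,0],[-4.53,5.75,0.7,0],[-4.53,5.75,0.7,0],[-4.53,5.75,0.7,0]]' 1; python3 -m jog '[[0,0,1,0],[0,0,1.5,0],[0,0,1.5,0],[0,0,1.5,0],[0,0,1.5,0]]';python3 - <<'E'
from h import *
s=bot.observe();print(s['position'],s['t'])
im=bot.get_image('wrist');cv2.imwrite('pics/w8.png',im);K,T=cam('wrist',s)
m=palemask(im);m[262:]=0
blobs(im,K,T,12,mask=m); 
E
```

```text
t: 10.25
position: [635.8, 70.6, 151.1]
eef_rot: [-3.14, -0.001, 2.684]
force: [0.5, 0.1, 0.3]
finger_gap: 94.1
t: 10.88
position: [636.7, 71.3, 115.6]
eef_rot: [3.141, 0.001, 2.685]
force: [0.2, 0.1, 0.2]
finger_gap: 94.0
[636.74702883  71.27887052 115.62876234] 10.875
px [ 36. 204.] centroid [ 548.1 -116.9] A 448 rect [ 547.2 -117. ] [15.5 67.6] 4.9 circ [ 544.1 -117.2] 33.8
px [254. 200.] centroid [636.4  69.4] A 2756 rect [636.5  69.4] [59.  59.6] 63.8 circ [636.3  69.6] 30.4
px [427.  65.] centroid [596.5 252.2] A 9121 rect [594.4 253.3] [98.4 99. ] 12.9 circ [594.3 253.3] 68.2
px [93. 70.] centroid [474.7  -4.4] A 9373 rect [474.4  -4.3] [98.3 98.2] 79.1 circ [474.8  -4.4] 68.2
```

View pics/w8.png

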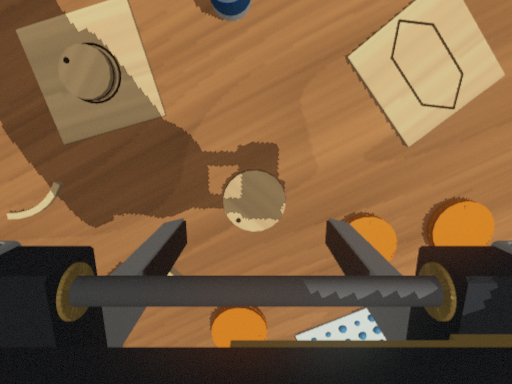

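```bash
python3 -c "
from h import *
go([636.4,69.5,28.5])"
```

```text
rows to target: [-0.02, -0.07, 3.48] q7 1.11 t 10.925
```

```bash
python3 -m jog '[[-0.02,-0.07,1.5,0],[-0.02,-0.07,3,0],[-0.02,-0.07,3.48,0],[-0.02,-0.07,3.48,0],[-0.02,-0.07,3.48,0]]' 0.88; python3 - <<'E'
from h import *
s=bot.observe();print(s['position'],s['t'])
im=bot.get_image('wrist');cv2.imwrite('pics/w9.png',im);K,T=cam('wrist',s)
m=palemask(im);m[274:]=0;m[:,:205]=0;m[:,305:]=0
blobs(im,K,T,12,mask=m);go([636.4,69.5,28.5]) 
E
```

```text
t: 11.55
position: [637.0, 69.5, 29.3]
eef_rot: [3.141, 0.001, 2.685]
force: [-0.3, 0.2, -0.4]
finger_gap: 82.5
[637.00855144  69.49985137  29.30758306] 11.55
px [255. 229.] centroid [636.2  69.6] A 2774 rect [636.4  69.3] [59.4 59.9] 18.9 circ [635.8  69.5] 30.7
rows to target: [0.02, -0.01, 0.03] q7 1.16 t 11.6
```

View pics/w9.png

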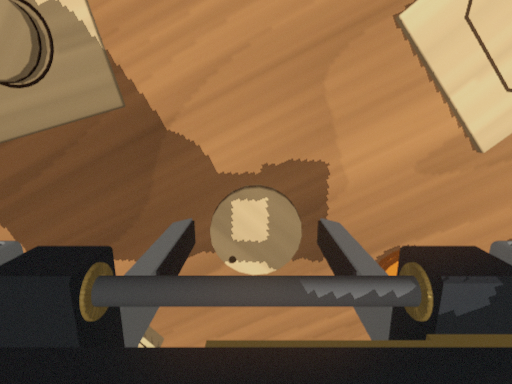

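```bash
python3 -m jog '[[0.02,0,0.03,0],[0.02,0,0.03,0],[0.02,0,0.03,0],[0.02,0,0.03,0],[0.02,0,0.03,0]]' 0.45;python3 -m jog '[[0,0,0,0],[0,0,-0.5,0],[0,0,-1.5,0],[0,0,-3,0],[0,0,-4,0]]' -; python3 -c "
from h import *
s=bot.observe();print(s['position'],s['t']);go([581,-244,130])"
```

```text
t: 12.22
position: [635.8, 69.8, 27.4]
eef_rot: [3.141, 0.0, 2.685]
force: [-1.2, 1.0, 5.9]
finger_gap: 59.1
t: 12.85
position: [636.1, 69.5, 129.4]
eef_rot: [3.141, 0.001, 2.684]
force: [0.1, -0.1, -0.8]
finger_gap: 59.3
[636.13149149  69.5369934  129.41268172] 12.85
rows to target: [-3.56, -12.23, -0.03] q7 1.11 t 12.85
```

```bash
python3 -m jog '[[-1,-2.3,-0.5,0],[-2,-4.6,-0.5,0],[-3,-7,-0.5,0],[-4.2,-9.4,-0.5,0],[-5.4,-11.6,-0.5,0]]' -;python3 -m jog '[[-0.16,-0.6,0,0],[-0.16,-0.6,0,0],[-0.16,-0.6,0,0],[-0.16,-0.6,0,0],[-0.16,-0.6,0,0]]';python3 - <<'E'
from h import *
s=bot.observe();print(s['position'],s['t'])
im=bot.get_image('wrist');cv2.imwrite('pics/w10.png',im);K,T=cam('wrist',s)
for z in(0,5,10): c=ringfit(im,K,T,z,32,(581,-244.5),clip=230)
go([581,-244,130])
E
```

```text
t: 13.48
position: [628.4, -243.3, 140.6]
eef_rot: [3.141, 0.001, 2.685]
force: [0.8, 0.1, 0.2]
finger_gap: 59.5
t: 14.1
position: [625.9, -255.3, 139.7]
eef_rot: [3.141, -0.0, 2.686]
force: [0.1, -0.3, 0.5]
finger_gap: 59.6
[ 625.9320586  -255.30860615  139.71949392] 14.1
ring z 0 c [ 582.26 -245.22] n 520 rms 0.81 free [ 582.37 -245.31   32.45]
ring z 5 c [ 582.15 -245.01] n 521 rms 0.79 free [ 582.12 -244.99   31.91]
ring z 10 c [ 582.06 -244.83] n 522 rms 0.81 free [ 581.88 -244.68   31.36]
rows to target: [1.81, -0.37, 0.39] q7 1.63 t 14.15
```

View pics/w10.png

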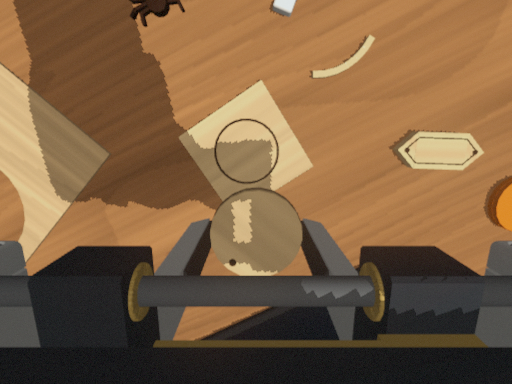

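```bash
python3 -c "
from h import *
go([581.9,-244.9,65])"
```

```text
rows to target: [1.76, -0.39, 2.99] q7 1.63 t 14.15
```

```bash
python3 -m jog '[[1,-0.2,0.8,0],[1.76,-0.39,1.8,0],[1.76,-0.39,2.9,0],[1.76,-0.39,2.99,0],[1.76,-0.39,2.99,0]]' -;python3 - <<'E'
from h import *
s=bot.observe();print(s['position'],s['t'])
im=bot.get_image('wrist');cv2.imwrite('pics/w11.png',im);K,T=cam('wrist',s)
ringfit(im,K,T,5,32,(582,-245),clip=188)
go([581.9,-244.9,33])
E
```

```text
t: 14.78
position: [582.2, -246.0, 65.5]
eef_rot: [-3.141, 0.0, 2.685]
force: [-0.1, -0.3, 0.5]
finger_gap: 59.1
[ 582.23657307 -246.00275866   65.52281431] 14.775
ring z 5 c [ 582.17 -244.97] n 218 rms 0.71 free [ 582.64 -245.15   32.44]
rows to target: [0.04, 0.03, 1.31] q7 1.68 t 14.825
```

View pics/w11.png

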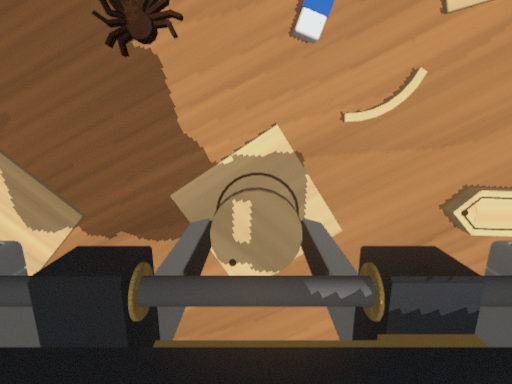

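```bash
python3 -m jog '[[0.02,0.03,0.7,0],[0.02,0.03,1.2,0],[0.02,0.03,1.3,0],[0.02,0.03,1.3,0],[0.02,0.03,1.3,0]]' -;python3 - <<'E'
from h import *
s=bot.observe();print(s['position'],s['t'])
im=bot.get_image('wrist');cv2.imwrite('pics/w12.png',im);K,T=cam('wrist',s)
ringfit(im,K,T,5,32,(582,-245),clip=200)
go([581.9,-244.9,33])
E
```

```text
t: 15.45
position: [581.7, -245.1, 32.3]
eef_rot: [-3.141, -0.0, 2.685]
force: [0.3, -0.1, -0.9]
finger_gap: 59.0
[ 581.66142267 -245.08561264   32.33764242] 15.45
ring z 5 c [ 582.42 -244.85] n 325 rms 1.23 free [ 582.32 -244.68   31.81]
rows to target: [-0.01, 0.01, -0.02] q7 1.69 t 15.5
```

View pics/w12.png

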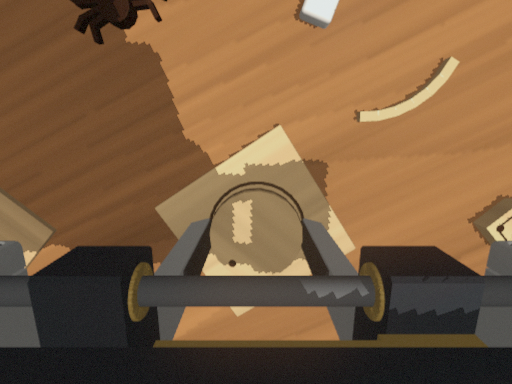

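Good. Release and rise, then check.

```bash
python3 -m jog '[[-0.01,0,0,0],[-0.01,0,0,0],[-0.01,0,0,0],[-0.01,0,-0.8,0],[-0.01,0,-2,0]]' 0.9;python3 -m jog '[[0,0,-1.5,0],[0,0,-3,0],[0,0,-3.5,0],[0,0,-3.5,0],[0,0,-3.5,0]]' 1; python3 - <<'E'
from h import *
s=bot.observe();print(s['position'],s['t'])
im=bot.get_image('wrist');cv2.imwrite('pics/w13.png',im);K,T=cam('wrist',s)
cx,cy=582.2,-244.9
x0,y0=np.round(proj(K,T,[cx,cy,10])-55).astype(int);z=6
c=cv2.resize(im[y0:y0+100,x0:x0+110],None,fx=z,fy=z,interpolation=cv2.INTER_CUBIC)
for r,zz,col in((30,17,(0,255,0)),(32,5,(0,0,255))):
    p=np.array([proj(K,T,[cx+r*np.cos(t),cy+r*np.sin(t),zz]) for t in np.linspace(0,6.3,200)]);p=((p-[x0,y0]+.5)*z).astype(int)
    cv2.polylines(c,[p.reshape(-1,1,2)],True,col,1)
cv2.imwrite('pics/w13c.png',c)
go([665,-69,150],np.radians(152.4-0))
im=bot.get_image('top');cv2.imwrite('pics/t13.png',im)
E
```

```text
t: 16.12
position: [581.5, -245.1, 83.5]
eef_rot: [-3.141, -0.001, 2.685]
force: [0.7, -0.2, 0.6]
finger_gap: 84.6
t: 16.75
position: [581.3, -244.7, 168.9]
eef_rot: [-3.141, -0.001, 2.685]
force: [-0.2, -0.7, -0.4]
finger_gap: 93.9
[ 581.34123423 -244.74769118  168.91384775] 16.75
rows to target: [0.1, 7.79, 0.75, 0.28, ('alt', -35.72)] q7 1.62 t 16.8
```

View pics/w13c.png

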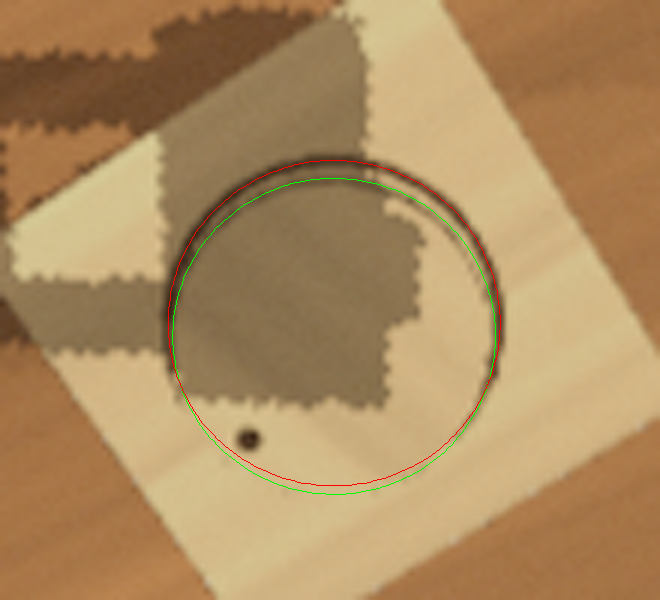

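View pics/w13.png

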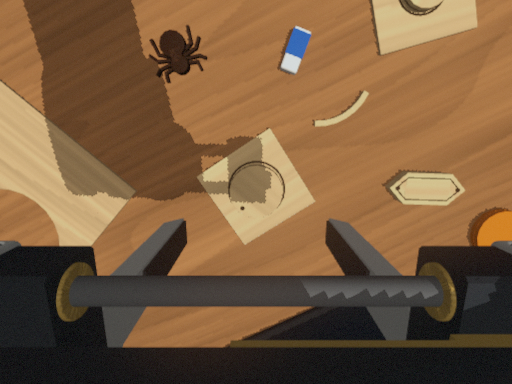

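Large disc is centred on its outline. Plate next: the jaws must turn about 90° to grip across its width.

```bash
python3 -m jog '[[0,2,0,-2],[0,4,0,-4],[0.1,6,0,-6],[0.1,7.7,0,-8],[0.1,7.79,0.2,-10]]' 1; python3 -m jog '[[0,0,0,-2],[0,0,0,-4],[0,0,0,-6],[0,0,0,-7.7],[0,0,0,-7.7]]'; python3 - <<'E'
from h import *
s=bot.observe();print(s['position'],s['eef_rot'],s['q'][6],s['t'])
im=bot.get_image('wrist');cv2.imwrite('pics/w14.png',im);K,T=cam('wrist',s)
m=palemask(im);m[262:]=0
blobs(im,K,T,12,mask=m); 
go([665,-70,100])
E
```

```text
t: 17.48
position: [666.5, -64.8, 163.7]
eef_rot: [3.14, -0.0, -2.715]
force: [-0.6, -1.3, -0.0]
finger_gap: 93.9
t: 18.1
position: [665.2, -69.4, 163.9]
eef_rot: [3.14, -0.0, -2.055]
force: [-1.0, 0.0, 0.0]
finger_gap: 93.9
[665.16624395 -69.41866662 163.92851039] [ 3.14021827e+00 -3.73490212e-04 -2.05494058e+00] 2.6956378320059753 18.1
px [256. 190.] centroid [665.8 -70.7] A 2489 rect [665.7 -70.5] [86.6 37.4] 63.0 circ [666.4 -70.8] 43.3
px [437. 157.] centroid [475.9 -10.4] A 9567 rect [476.  -10.4] [98.7 99.3] 78.8 circ [475.7 -10. ] 68.9
px [331.  93.] centroid [ 549.9 -123.5] A 420 rect [ 548.9 -123.6] [15.5 64. ] 4.9 circ [ 546.1 -123.8] 32.0
px [252.  22.] centroid [ 592.4 -219.1] A 4499 rect [ 582.  -232.9] [98.5 80.4] 6.8 circ [ 582.7 -233.4] 62.5
rows to target: [0.02, -0.01, 2.56] q7 2.69 t 18.15
```

View pics/w14.png

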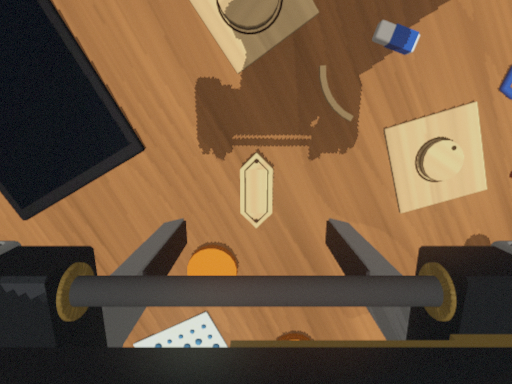

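```bash
cat >> h.py <<'E'
def hexpts(L,W,M=None):
    h=L/2;w=W/2;m=(M if M else 25)
    return np.array([[h,0],[m,w],[-m,w],[-h,0],[-m,-w],[m,-w]],float)
def hexfit(P,L,W,p0,M=None,tol=(8,4,2.5),tag=''):
    V=hexpts(L,W,M);A=V;B=np.roll(V,-1,0)
    def dist(p,Q):
        c,s=np.cos(p[2]),np.sin(p[2]);q=(Q-p[:2])@np.array([[c,-s],[s,c]])
        D=[]
        for a,b in zip(A,B):
            t=np.clip(((q-a)@(b-a))/((b-a)@(b-a)),0,1);D.append(np.hypot(*(q-a-t[:,None]*(b-a)).T))
        return np.min(D,0)
    p=np.array(p0,float)
    for t in tol:
        k=dist(p,P)<t;p=least_squares(lambda p:dist(p,P[k]),p,loss='soft_l1',x_scale=[1,1,.02]).x
    print('hex',tag,np.round(p[:2],2),'deg',round(float(np.degrees(p[2])),2),'n',k.sum(),'rms',round(float(np.sqrt(np.mean(dist(p,P[k])**2))),2));return p
def darkpts(im,K,T,z,thr=25,clip=None):
    g=cv2.cvtColor(im,cv2.COLOR_BGR2GRAY);bh=cv2.morphologyEx(g,cv2.MORPH_BLACKHAT,np.ones((7,7),np.uint8))
    v,u=np.nonzero(bh>thr)
    if clip: k=v<clip;u,v=u[k],v[k]
    return onz(K,T,np.c_[u,v],z)[:,:2]
def bigcontour(m,K,T,z,near):
    cs,_=cv2.findContours(m,cv2.RETR_EXTERNAL,cv2.CHAIN_APPROX_NONE);best=None
    for c in cs:
        if len(c)<30: continue
        P=onz(K,T,c[:,0],z)[:,:2]; d=np.hypot(*(P.mean(0)-near))
        if best is None or d<best[0]: best=(d,P)
    return best[1]
E
python3 - <<'E'
from h import *
im=cv2.imread('pics/top0.png');K,T=cam('top')
P=darkpts(im,K,T,5,thr=12)
for a in(-20,0,20): hexfit(P,91,41,[593,257,np.radians(a)],M=26,tag='top board')
im=cv2.imread('pics/w8.png')
s={'position':np.array([636.7,71.3,115.6]),'eef_rot':np.array([3.141,0.0005,2.685])};K,T=cam('wrist',s)
P=darkpts(im,K,T,5)
for a in(-20,0,20): hexfit(P,91,41,[594,253,np.radians(a)],M=26,tag='w8')
im=cv2.imread('pics/w14.png');s=bot.observe();K,T=cam('wrist',s);m=palemask(im);m[262:]=0
for z in (6,12,18):hexfit(bigcontour(m,K,T,z,(665,-70)),85,35,[665,-70,np.radians(63)],tag='plate z%d'%z)
E
```

```text
hex top board [593.8  258.27] deg 12.43 n 171 rms 1.41
hex top board [593.78 258.32] deg 12.42 n 170 rms 1.4
hex top board [593.78 258.32] deg 12.42 n 170 rms 1.4
hex w8 [592.66 257.63] deg 12.8 n 815 rms 0.82
hex w8 [592.66 257.63] deg 12.8 n 815 rms 0.82
hex w8 [592.66 257.63] deg 12.8 n 815 rms 0.82
hex plate z6 [666.45 -69.55] deg 61.43 n 161 rms 1.16
hex plate z12 [665.89 -70.66] deg 61.62 n 161 rms 0.7
hex plate z18 [665.31 -71.77] deg 61.66 n 161 rms 0.34
```

```bash
python3 -c "
from h import *
go([665.8,-70.6,70])"; python3 -m jog '[[0.0,0,1,0],[0.0,0,2,0],[0.0,0,3,0.06],[0,0,3.8,0.06],[0,0,3.8,0.06]]' 0.8; python3 - <<'E'
from h import *
s=bot.observe();print(s['position'],s['eef_rot'],s['q'][6],s['t'])
im=bot.get_image('wrist');cv2.imwrite('pics/w15.png',im);K,T=cam('wrist',s)
m=palemask(im);m[270:]=0;m[:,:200]=0;m[:,310:]=0
blobs(im,K,T,12,mask=m); 
for z in (8,12,16):hexfit(bigcontour(m,K,T,z,(665,-70)),86,36,[665,-70,np.radians(63)],tag='plate z%d'%z)
go([665.8,-70.6,28.5])
E
```

```text
rows to target: [0.03, -0.05, 3.76] q7 2.69 t 18.15
t: 18.77
position: [664.6, -69.1, 68.3]
eef_rot: [3.139, -0.001, -2.06]
force: [-0.8, 0.0, 0.8]
finger_gap: 75.5
[664.60265303 -69.08982482  68.25268133] [ 3.13917997e+00 -1.38874965e-03 -2.06029934e+00] 2.692560744426973 18.775
px [255. 214.] centroid [666.1 -70.6] A 2512 rect [665.9 -70.9] [86.5 37.2] 62.0 circ [665.9 -70.9] 43.3
px [240.  13.] centroid [ 610.8 -200.2] A 865 rect [ 608.8 -194.2] [27.8 57.8] 62.0 circ [ 603.3 -204.7] 29.0
hex plate z8 [666.53 -69.8 ] deg 61.99 n 226 rms 0.86
hex plate z12 [666.   -70.76] deg 61.96 n 226 rms 0.43
hex plate z16 [665.43 -71.78] deg 61.96 n 226 rms 0.3
rows to target: [0.04, -0.04, 1.64] q7 2.69 t 18.825
```

View pics/w15.png

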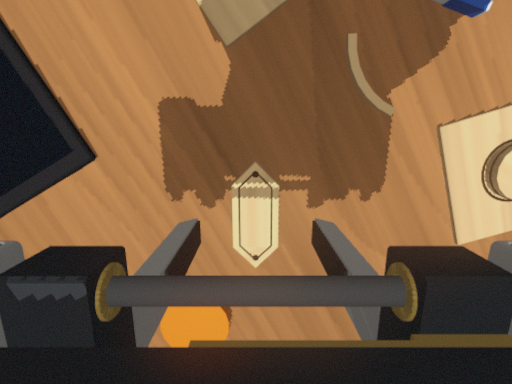

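```bash
python3 -m jog '[[0.03,-0.05,0.8,0],[0.03,-0.05,1.4,0],[0.03,-0.05,1.6,0],[0.03,-0.05,1.6,0],[0.03,-0.05,1.6,0]]' -; python3 - <<'E'
from h import *
s=bot.observe();print(s['position'],s['eef_rot'],s['q'][6],s['t'])
im=bot.get_image('wrist');cv2.imwrite('pics/w16.png',im);K,T=cam('wrist',s)
m=palemask(im);m[275:]=0;m[:,:218]=0;m[:,295:]=0
for z in (8,12,16):hexfit(bigcontour(m,K,T,z,(665,-70)),86,36,[665,-70,np.radians(63)],tag='plate z%d'%z)
go([666,-70.8,28])
E
```

```text
t: 19.45
position: [666.6, -70.5, 30.3]
eef_rot: [-3.141, 0.0, -2.059]
force: [0.1, -0.6, 0.7]
finger_gap: 75.5
[666.57396102 -70.48453608  30.31373561] [-3.14108541e+00  2.10993717e-04 -2.05912012e+00] 2.694772997310786 19.45
hex plate z8 [665.56 -70.91] deg 62.2 n 236 rms 0.72
hex plate z12 [665.31 -71.47] deg 62.17 n 239 rms 0.48
hex plate z16 [664.99 -72.16] deg 62.18 n 234 rms 0.46
rows to target: [0.02, 0.02, 0.1] q7 2.69 t 19.5
```

View pics/w16.png

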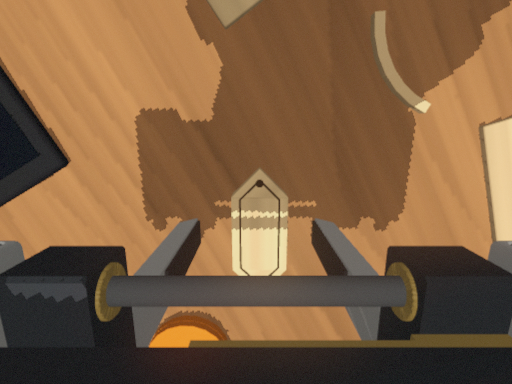

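```bash
python3 -m jog '[[0.02,0.03,0.08,0],[0.02,0.03,0.08,0],[0.02,0.03,0.08,0],[0.02,0.03,0.08,0],[0.02,0.03,0.08,0]]' 0.2; python3 -m jog '[[0,0,0,0],[0,0,0,0],[0,0,-0.5,0],[0,0,-1.5,0],[0,0,-3,0]]' -; python3 - <<'E'
from h import *
s=bot.observe();print(s['position'],s['eef_rot'],s['q'][6],s['t'])
im=bot.get_image('wrist');cv2.imwrite('pics/w17.png',im)
go([593,258,150],np.radians(-167.2))
E
```

```text
t: 20.12
position: [665.4, -70.5, 27.9]
eef_rot: [3.142, -0.0, -2.059]
force: [-0.5, 0.1, -0.4]
finger_gap: 35.4
t: 20.75
position: [664.9, -70.5, 103.6]
eef_rot: [3.14, -0.001, -2.059]
force: [-0.2, -0.4, 0.0]
finger_gap: 35.5
[664.85483706 -70.52781429 103.57715135] [ 3.14035261e+00 -7.01132696e-04 -2.05904648e+00] 2.692190624052171 20.75
rows to target: [-10.22, 8.8, -1.64, 9.84, ('alt', -26.16)] q7 2.69 t 20.8
```

View pics/w17.png

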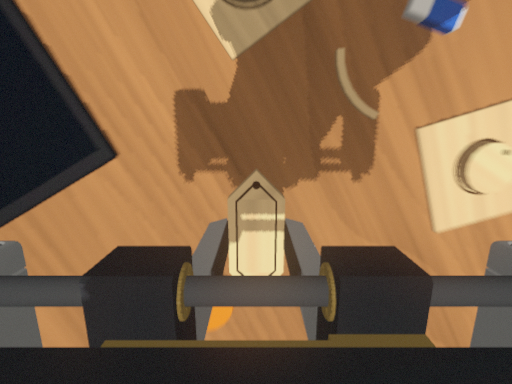

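```bash
python3 -c "
from h import *
go([640,269,140],np.radians(-167.2))"
```

```text
rows to target: [-11.49, 7.35, -1.23, 9.84, ('alt', -26.16)] q7 2.69 t 20.8
```

```bash
python3 -m jog '[[-2,1.3,-1,2],[-4,2.6,-1.2,4],[-6,3.8,-1.23,6],[-8,5.1,-1.23,8],[-10,6.4,-1.23,9.84]]' -; python3 - <<'E'
from h import *
go([640,269,140],np.radians(-167.2))
E
```

```text
t: 21.42
position: [641.2, 227.3, 134.6]
eef_rot: [3.141, 0.001, -2.923]
force: [0.5, 1.0, 0.1]
finger_gap: 35.4
rows to target: [-0.32, 1.64, -0.22, -0.06, ('alt', 35.94)] q7 1.47 t 21.425
```

```bash
python3 -m jog '[[-0.32,1.64,-0.2,0],[-0.32,1.64,-0.2,0],[-0.32,1.64,-0.2,0],[-0.32,1.64,-0.2,0],[-0.32,1.64,-0.2,0]]' -; python3 - <<'E'
from h import *
s=bot.observe();print(s['position'],s['eef_rot'],s['q'][6],s['t'])
im=bot.get_image('wrist');cv2.imwrite('pics/w18.png',im);K,T=cam('wrist',s)
for z in (0,5,10):
    hexfit(darkpts(im,K,T,z,clip=200),91,41,[593,257,np.radians(12.7)],M=26,tag='outline z%d'%z)
E
```

```text
t: 22.05
position: [640.4, 265.8, 138.8]
eef_rot: [-3.141, 0.0, -2.919]
force: [1.3, -0.8, -0.6]
finger_gap: 35.6
[640.40412811 265.80508581 138.78013381] [-3.14143935e+00  4.56574149e-05 -2.91937201e+00] 1.4163598408780713 22.05
hex outline z0 [595.02 258.16] deg 12.98 n 505 rms 0.91
hex outline z5 [595.16 258.09] deg 12.82 n 503 rms 0.88
hex outline z10 [595.45 258.1 ] deg 12.8 n 498 rms 0.99
```

View pics/w18.png

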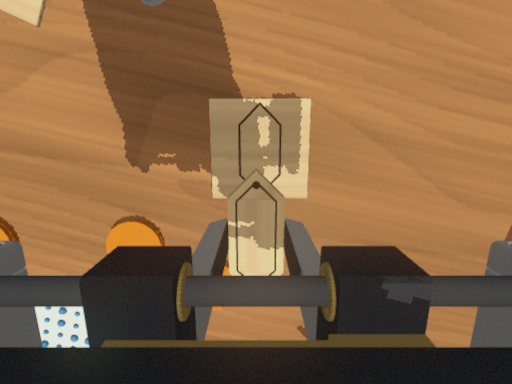

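```bash
python3 - <<'E'
from h import *
s=bot.observe();im=cv2.imread('pics/w18.png');K,T=cam('wrist',s);print(s['position'])
for cl in (165,175,185): hexfit(darkpts(im,K,T,5,clip=cl),91,41,[594,258,np.radians(12.7)],M=26)
m=palemask(im,125);P=onz(K,T,cv2.findNonZero(m[:200,200:320])[:,0]+[200,0],5)[:,:2].astype(np.float32)
print(cv2.minAreaRect(P))
c=cv2.resize(im[90:280,190:325],None,fx=4,fy=3.2*1.0,interpolation=cv2.INTER_CUBIC);cv2.imwrite('pics/w18c.png',cv2.resize(im[90:235,190:325],None,fx=4,fy=4,interpolation=cv2.INTER_CUBIC))
E
```

```text
[640.3176699  266.08206912 138.70493011]
hex  [595.4  258.39] deg 12.65 n 361 rms 0.76
hex  [595.39 258.42] deg 12.73 n 414 rms 0.77
hex  [595.14 258.34] deg 12.66 n 473 rms 0.83
((595.4247436523438, 258.6869812011719), (101.18477630615234, 100.33070373535156), 12.742371559143066)
```

View pics/w18c.png

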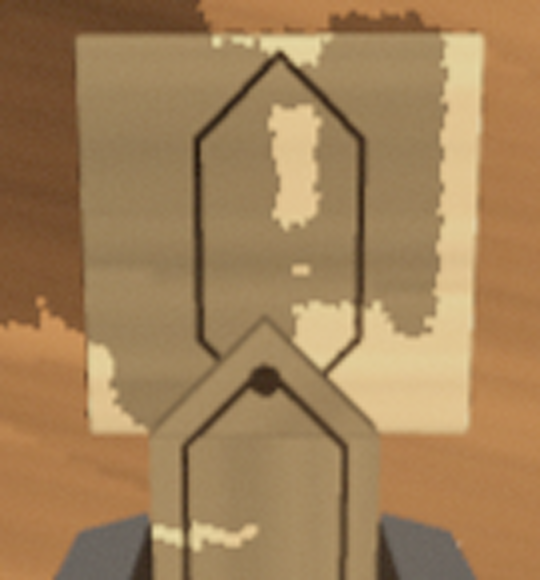

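```bash
python3 - <<'E'
from h import *
c=bot.camera_info('wrist');K,T=c['intrinsics'],c['T_tool_cam']
print('tip tool xy',onz(K,T,[[256.2,169.8]],16)[0])
# shoulders at (150,432),(378,432) crop
print(onz(K,T,[[190+150/4,90+432/4],[190+379/4,90+432/4]],16))
go([595.1,258.3,70],np.radians(-167.3))
E
```

```text
tip tool xy [41.88128322 -0.7824131  16.        ]
[[ 24.19568761 -18.69733627  16.        ]
 [ 24.19696513  17.04175187  16.        ]]
rows to target: [1.83, 0.1, 2.75, 0.01, ('alt', -35.99)] q7 1.42 t 22.1
```

```bash
python3 -c "
from h import *
go([594.4,258.6,62],np.radians(-167.3))"; python3 -m jog '[[0.9,0.05,0.8,0],[1.84,0.12,1.8,0],[1.84,0.12,2.8,0],[1.84,0.12,3.1,0],[1.84,0.12,3.1,0]]' -; python3 - <<'E'
from h import *
s=bot.observe();print(s['position'],s['eef_rot'],s['t'])
im=bot.get_image('wrist');cv2.imwrite('pics/w19.png',im);K,T=cam('wrist',s)
hexfit(darkpts(im,K,T,5,clip=168),91,41,[595,258,np.radians(12.7)],M=26)
go([594.4,258.6,33],np.radians(-167.3))
cv2.imwrite('pics/w19c.png',cv2.resize(im[100:250,180:335],None,fx=4,fy=4,interpolation=cv2.INTER_CUBIC))
E
```

```text
rows to target: [1.86, 0.11, 3.07, 0.01, ('alt', -35.99)] q7 1.42 t 22.1
t: 22.72
position: [594.9, 259.5, 61.1]
eef_rot: [-3.141, -0.0, -2.918]
force: [-0.3, 0.4, -0.4]
finger_gap: 35.6
[594.85781635 259.50043505  61.14329699] [-3.14137768e+00 -2.80223826e-04 -2.91825252e+00] 22.725
hex  [594.96 258.7 ] deg 13.5 n 96 rms 0.73
rows to target: [0.04, -0.03, 1.15, 0.02, ('alt', -35.98)] q7 1.41 t 22.775
```

View pics/w19c.png

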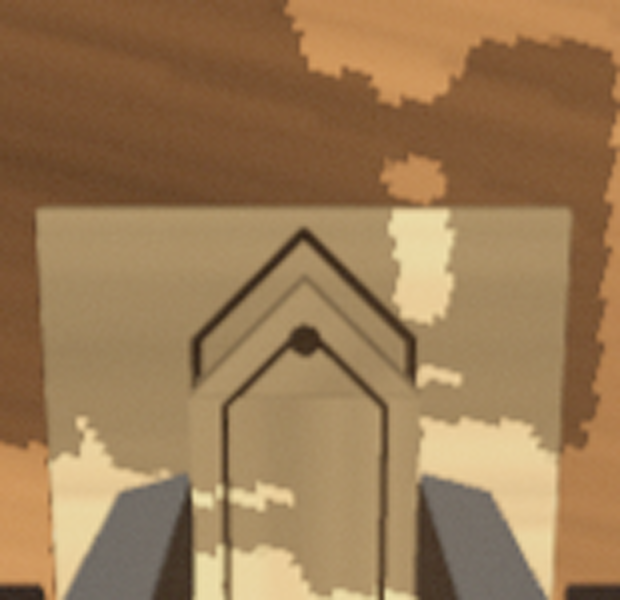

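```bash
python3 -m jog '[[0.03,-0.02,0.5,0],[0.03,-0.02,1,0],[0.03,-0.02,1.14,0],[0.03,-0.02,1.14,0],[0.03,-0.02,1.14,0]]' -; python3 - <<'E'
from h import *
s=bot.observe();print(s['position'],s['eef_rot'],s['t'])
im=bot.get_image('wrist');K,T=cam('wrist',s)
# predicted outline in image at (595.1,258.4,12.7)
V=hexpts(91,41,26);a=np.radians(12.7);Rm=np.array([[np.cos(a),-np.sin(a)],[np.sin(a),np.cos(a)]])
z=4;c=cv2.resize(im[100:290,180:335],None,fx=z,fy=z,interpolation=cv2.INTER_CUBIC)[:600]
cv2.imwrite('pics/w20c.png',c)
go([594.4,258.6,33],np.radians(-167.3))
E
```

```text
t: 23.4
position: [593.6, 259.0, 32.3]
eef_rot: [-3.141, -0.001, -2.918]
force: [-2.8, -1.3, 3.4]
finger_gap: 35.6
[593.63514417 258.96395279  32.31573127] [-3.14140305e+00 -7.99931793e-04 -2.91777039e+00] 23.4
rows to target: [-0.02, -0.02, -0.03, 0.02, ('alt', -35.98)] q7 1.42 t 23.45
```

View pics/w20c.png

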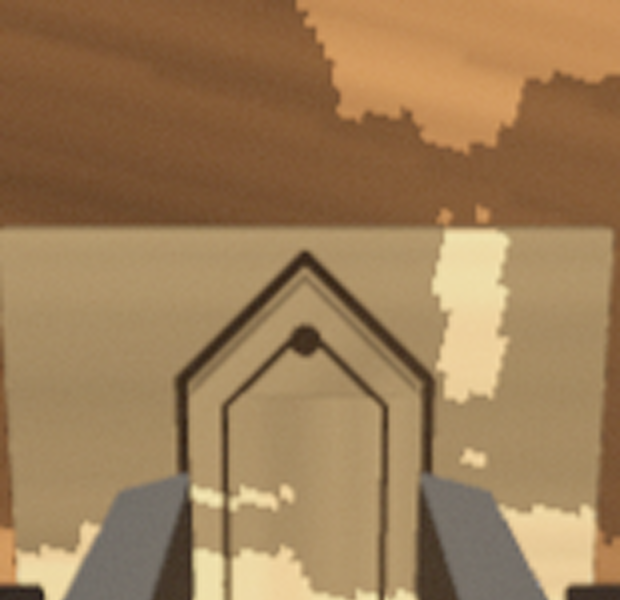

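```bash
python3 -m jog '[[0,0,-0.02,0],[0,0,-0.02,0],[0,0,-0.02,0],[0,0,-0.8,0],[0,0,-2,0]]' 0.7; python3 -m jog '[[0,0,-1.5,0],[0,0,-3,0],[0,0,-3,0],[0,0,-3,0],[0,0,-3,0]]' 1; python3 - <<'E'
from h import *
s=bot.observe();print(s['position'],s['eef_rot'],s['t'])
im=bot.get_image('wrist');cv2.imwrite('pics/w21.png',im);K,T=cam('wrist',s)
z=4;x0,y0=185,120
c=cv2.resize(im[y0:y0+140,x0:x0+150],None,fx=z,fy=z,interpolation=cv2.INTER_CUBIC);
a=np.radians(12.7);Rm=np.array([[np.cos(a),-np.sin(a)],[np.sin(a),np.cos(a)]])
for V,zz,col in((hexpts(91,41,26),5,(0,0,255)),(hexpts(86,36,25),17,(0,255,0))):
    p=np.array([proj(K,T,[*(Rm@v+[595.1,258.4]),zz]) for v in V]);p=((p-[x0,y0]+.5)*z).astype(int);cv2.polylines(c,[p.reshape(-1,1,2)],True,col,1)
cv2.imwrite('pics/w21c.png',c)
cv2.imwrite('pics/t21.png',bot.get_image('top'))
E
```

```text
t: 24.08
position: [593.7, 258.9, 83.6]
eef_rot: [-3.141, -0.001, -2.918]
force: [0.6, 0.3, 0.1]
finger_gap: 65.6
t: 24.7
position: [593.4, 258.9, 156.9]
eef_rot: [-3.141, -0.001, -2.918]
force: [0.2, 0.4, -0.4]
finger_gap: 93.9
[593.44574537 258.91026006 156.90405003] [-3.14119403e+00 -1.29786917e-03 -2.91776287e+00] 24.7
```

View pics/w21c.png

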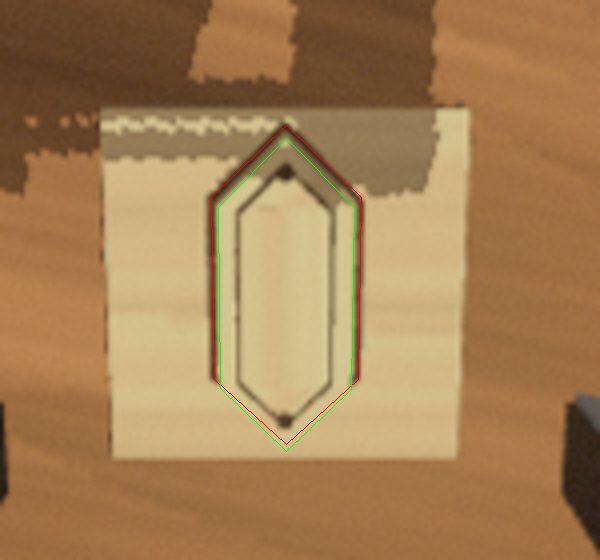

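View pics/t21.png

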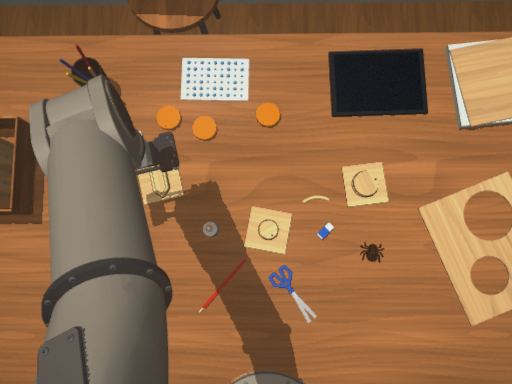

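Plate is lined up with its outline. Next is the spider: estimate its axis from the earlier pictures.

```bash
python3 - <<'E'
from h import *
cv2.imwrite('pics/spc.png',cv2.resize(cv2.imread('pics/w13.png')[10:100,130:230],None,fx=6,fy=6,interpolation=cv2.INTER_CUBIC))
s={'position':np.array([581.34,-244.75,168.9]),'eef_rot':np.array([-3.141,-0.001,2.685])};K,T=cam('wrist',s)
np.save('T13.npy',T)
for p in [(172,38),(182,66)]: print(onz(K,T,[p],12))
go([415,-254,160])
E
```

```text
[[ 403.71010037 -252.73347571   12.        ]]
[[ 430.84848637 -256.61056112   12.        ]]
rows to target: [11.52, -18.42, -0.1] q7 1.39 t 24.8
```

View pics/spc.png

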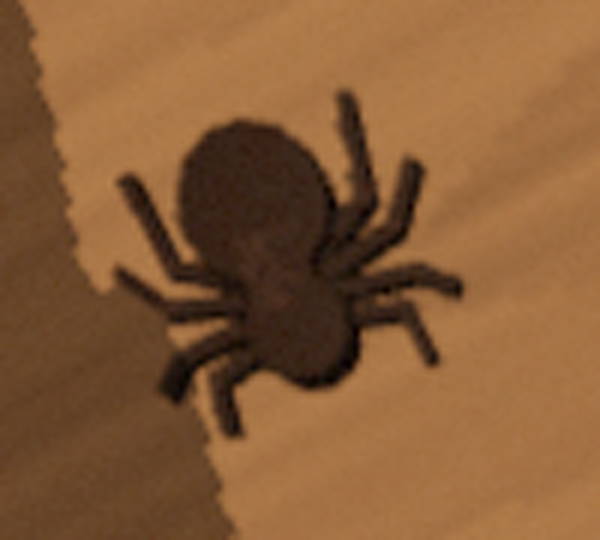

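```bash
python3 - <<'E'
from h import *
T=np.load('T13.npy');K=bot.camera_info('wrist')['intrinsics']
a=onz(K,T,[(173,42.3),(180.5,65)],12)[:,:2];d=a[1]-a[0];print(a,np.degrees(np.arctan2(d[1],d[0])),np.hypot(*d),'origin',a[0]+d*.45)
E
python3 -m jog '[[1.2,-1.9,-0.2,2],[2.4,-3.8,-0.2,4],[3.6,-5.7,-0.2,6],[4.8,-7.6,-0.2,8],[6,-9.5,-0.2,10]]' 1
python3 -c "
from h import *
go([415,-254,160],np.radians(82))"
```

```text
[[ 407.56600912 -253.80353141]
 [ 429.3418921  -257.52186321]] -9.69006007325913 22.091063143272983 origin [ 417.36515646 -255.47678072]
t: 25.42
position: [499.4, -7.4, 162.4]
eef_rot: [-3.141, -0.0, 2.487]
force: [0.5, 0.3, 0.6]
finger_gap: 94.2
rows to target: [-3.33, -9.88, 0.1, 12.1, ('alt', -23.9)] q7 0.96 t 25.425
```

```bash
python3 -m jog '[[-0.7,-2,0,2],[-1.4,-4,0,4],[-2.1,-6,0,6],[-2.8,-8,0,8],[-3.3,-9.9,0.1,10]]' 1
python3 -m jog '[[0,0,0,2],[0,0,0.5,2.4],[0,0,1,2.4],[0,0,1,2.4],[0,0,1,2.4]]' 1
python3 - <<'E'
from h import *
s=bot.observe();print(s['position'],s['eef_rot'],s['q'][6],s['t'])
im=bot.get_image('wrist');cv2.imwrite('pics/w22.png',im)
go([417.4,-255.4,100],np.radians(80.5))
E
```

```text
t: 26.05
position: [415.9, -254.5, 160.1]
eef_rot: [3.141, 0.0, 1.614]
force: [0.6, 0.4, -0.2]
finger_gap: 93.7
t: 26.68
position: [416.6, -252.7, 135.0]
eef_rot: [-3.141, 0.0, 1.412]
force: [0.8, 0.5, 0.1]
finger_gap: 93.7
[ 416.59955424 -252.6670948   135.04675968] [-3.14117815e+00  8.10215945e-05  1.41228543e+00] 0.581426146645032 26.675
rows to target: [-0.1, 0.04, 1.41, 0.08, ('alt', -35.92)] q7 0.58 t 26.725
```

View pics/w22.png

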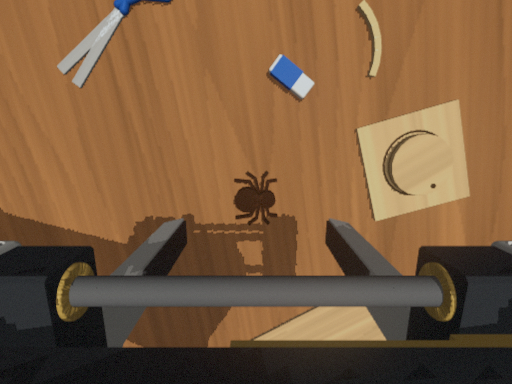

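```bash
cat >> h.py <<'E'
def spider(im,K,T,z,win,thr=75,ztop=None):
    x0,x1,y0,y1=win;g=im[...,2].astype(int)
    m=np.zeros(g.shape,np.uint8);m[y0:y1,x0:x1]=(g[y0:y1,x0:x1]<thr)
    z_scale=3;M=cv2.resize(m*255,None,fx=z_scale,fy=z_scale,interpolation=cv2.INTER_CUBIC);M=(M>127).astype(np.uint8)
    # px per mm
    a=onz(K,T,[((x0+x1)/2,(y0+y1)/2),((x0+x1)/2+1,(y0+y1)/2)],z);ppm=z_scale/np.hypot(*(a[1]-a[0])[:2])
    k=int(round(6.5*ppm))|1
    B=cv2.morphologyEx(M,cv2.MORPH_OPEN,cv2.getStructuringElement(cv2.MORPH_ELLIPSE,(k,k)))
    cs,_=cv2.findContours(B,cv2.RETR_EXTERNAL,cv2.CHAIN_APPROX_NONE);c=max(cs,key=cv2.contourArea)[:,0]
    P=onz(K,T,(c+.5)/z_scale-.5,z)[:,:2]
    def f(p):
        co,si=np.cos(p[2]),np.sin(p[2]);A=p[:2]+[-9*co,-9*si];H=p[:2]+[11*co,11*si]
        return np.minimum(abs(np.hypot(*(P-A).T)-13),abs(np.hypot(*(P-H).T)-9))
    best=None
    c0=P.mean(0)
    for a in np.arange(0,2*np.pi,np.pi/4):
        s=least_squares(f,[*c0,a],loss='soft_l1',x_scale=[1,1,.05])
        if best is None or s.cost<best.cost:best=s
    p=best.x;co,si=np.cos(p[2]),np.sin(p[2]);q=(P-p[:2])@np.array([[co,-si],[si,co]])
    print('spider z',z,np.round(p[:2],2),'deg',round(float(np.degrees(p[2])),1),'rms',round(float(np.sqrt(np.mean(f(p)**2))),2),'ext x',np.round([q[:,0].min(),q[:,0].max()],1),'y',np.round([q[:,1].min(),q[:,1].max()],1));return p
E
python3 - <<'E'
from h import *
s=bot.observe();im=cv2.imread('pics/w22.png');K,T=cam('wrist',s)
print(im[197,245],im[150,250],im[240,280])
for t in (50,60,70):
  for z in(8,12): spider(im,K,T,z,(228,285,165,228),t)
E
```

```text
[17 35 59] [ 62 104 150] [ 42  68 100]Traceback (most recent call last):
  File "<stdin>", line 5, in <module>
  File "h.py", line 88, in spider
    cs,_=cv2.findContours(B,cv2.RETR_EXTERNAL,cv2.CHAIN_APPROX_NONE);c=max(cs,key=cv2.contourArea)[:,0]
                                                                       ~~~^^^^^^^^^^^^^^^^^^^^^^^^
ValueError: max() iterable argument is empty
```

```bash
python3 - <<'E'
from h import *
s=bot.observe();im=cv2.imread('pics/w22.png');K,T=cam('wrist',s)
for t in (70,80,90):
  for z in(8,12): spider(im,K,T,z,(228,285,165,228),t)
E
```

```text
spider z 8 [ 417.18 -253.44] deg 8.2 rms 1.72 ext x [-21.1   5.5] y [-14.4  12.8]
spider z 12 [ 417.53 -252.38] deg 8.7 rms 1.78 ext x [-21.    5.2] y [-14.2  12.5]
spider z 8 [ 417.65 -255.98] deg 352.9 rms 1.19 ext x [-21.9  19.2] y [-13.8  13.8]
spider z 12 [ 418.02 -255.04] deg -7.3 rms 1.16 ext x [-21.8  18.7] y [-13.6  13.6]
spider z 8 [ 417.64 -256.12] deg -8.3 rms 1.29 ext x [-22.2  19.2] y [-13.7  14.2]
spider z 12 [ 417.92 -255.16] deg -8.3 rms 1.24 ext x [-22.   18.8] y [-13.6  14. ]
```

```bash
python3 -c "
from h import *
go([417,-255,62])"
python3 -m jog '[[-0.1,0.02,1,0],[-0.1,0.02,2,0],[-0.1,0.02,2.9,0],[-0.1,0.02,2.9,0],[-0.1,0.02,2.9,0]]' 0.8
python3 - <<'E'
from h import *
s=bot.observe();print(s['position'],s['eef_rot'],s['q'][6],s['t'])
im=bot.get_image('wrist');cv2.imwrite('pics/w23.png',im);K,T=cam('wrist',s)
for t in (80,90):
  for z in(8,12): spider(im,K,T,z,(215,300,180,265),t)
go([417,-255.2,28.5])
E
```

```text
rows to target: [-0.09, 0.03, 2.93] q7 0.58 t 26.725
t: 27.35
position: [417.0, -255.6, 63.5]
eef_rot: [3.141, 0.0, 1.411]
force: [-0.0, 0.1, -0.4]
finger_gap: 75.3
[ 417.04377207 -255.64000397   63.46890048] [3.14079702e+00 1.56423285e-04 1.41073625e+00] 0.7128778622244974 27.35
spider z 8 [ 417.4  -256.49] deg 354.7 rms 1.83 ext x [-22.1  19.4] y [-17.5  14.9]
spider z 12 [ 417.77 -255.21] deg -5.3 rms 1.68 ext x [-21.8  18.9] y [-17.2  14.6]
spider z 8 [ 417.23 -256.74] deg -4.3 rms 2.28 ext x [-22.6  19.6] y [-18.2  15.8]
spider z 12 [ 417.58 -255.46] deg 355.6 rms 2.1 ext x [-22.3  19.1] y [-17.9  15.4]
rows to target: [0.02, -0.01, 1.4] q7 0.71 t 27.4
```

View pics/w23.png

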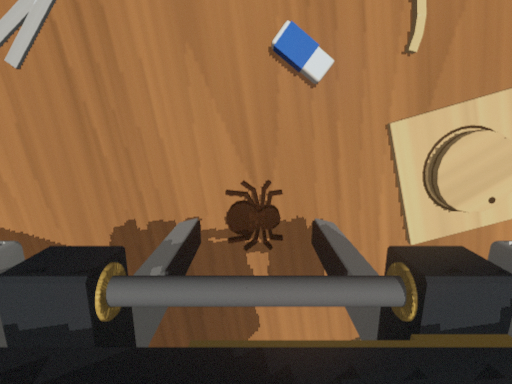

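```bash
python3 - <<'E'
from h import *
s=bot.observe();im=cv2.imread('pics/w23.png');K,T=cam('wrist',s)
z=7;x0,y0=210,175
c=cv2.resize(im[y0:y0+85,x0:x0+90],None,fx=z,fy=z,interpolation=cv2.INTER_CUBIC)
c=np.clip(c.astype(float)*1.8,0,255).astype(np.uint8)
for ang,col in((-9,(0,255,0)),(-7,(255,255,0))):
  a=np.radians(ang);o=np.array([417.7,-255.2])
  for off,r in((-9,13),(11,9)):
    ce=o+off*np.array([np.cos(a),np.sin(a)])
    p=np.array([proj(K,T,[*(ce+r*np.array([np.cos(t),np.sin(t)])),12]) for t in np.linspace(0,6.28,100)]);p=((p-[x0,y0]+.5)*z).astype(int);cv2.polylines(c,[p.reshape(-1,1,2)],True,col,1)
cv2.imwrite('pics/w23c.png',c)
E
```

```text
(no output)
```

View pics/w23c.png

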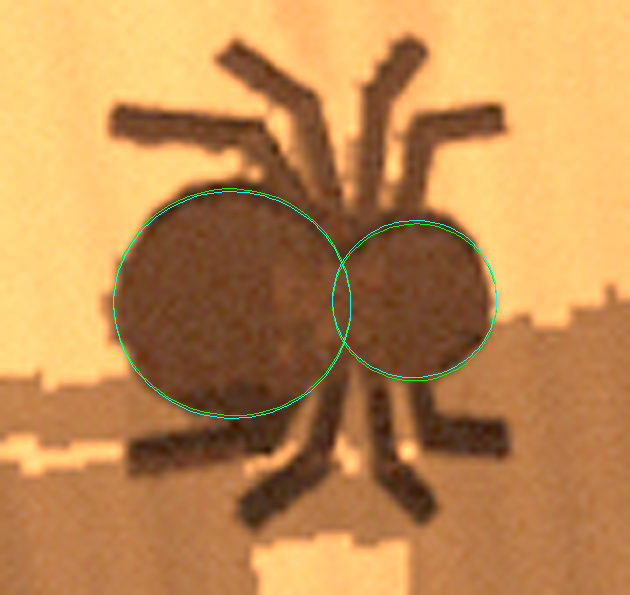

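```bash
python3 -c "
from h import *
go([416.8,-254.8,28.5],np.radians(81))"
python3 -m jog '[[0.03,-0.01,0.6,0],[0.03,-0.01,1.2,0],[0.03,-0.01,1.38,0],[0.03,-0.01,1.38,0],[0.03,-0.01,1.38,0]]' 0.8
python3 - <<'E'
from h import *
s=bot.observe();print(s['position'],s['eef_rot'],s['q'][6],s['t'])
im=bot.get_image('wrist');cv2.imwrite('pics/w24.png',im);K,T=cam('wrist',s)
z=5;x0,y0=195,180
c=cv2.resize(im[y0:y0+110,x0:x0+125],None,fx=z,fy=z,interpolation=cv2.INTER_CUBIC)
c=np.clip(c.astype(float)*1.8,0,255).astype(np.uint8)
a=np.radians(-9);o=np.array([417.7,-254.8])
for off,r in((-9,13),(11,9)):
    ce=o+off*np.array([np.cos(a),np.sin(a)])
    p=np.array([proj(K,T,[*(ce+r*np.array([np.cos(t),np.sin(t)])),12]) for t in np.linspace(0,6.28,100)]);p=((p-[x0,y0]+.5)*z).astype(int);cv2.polylines(c,[p.reshape(-1,1,2)],True,(0,255,0),1)
cv2.imwrite('pics/w24c.png',c)
go([416.8,-254.8,28.5],np.radians(81))
E
```

```text
rows to target: [0.03, -0.02, 1.4, -0.03, ('alt', 35.97)] q7 0.71 t 27.4
t: 28.02
position: [416.6, -254.8, 28.3]
eef_rot: [3.141, 0.0, 1.41]
force: [0.3, -0.2, 0.8]
finger_gap: 75.2
[ 416.56608619 -254.76314602   28.27781228] [3.14149547e+00 1.61944840e-04 1.41044032e+00] 0.768680744913869 28.025
rows to target: [-0.0, 0.01, -0.01, -0.04, ('alt', 35.96)] q7 0.77 t 28.075
```

View pics/w24c.png

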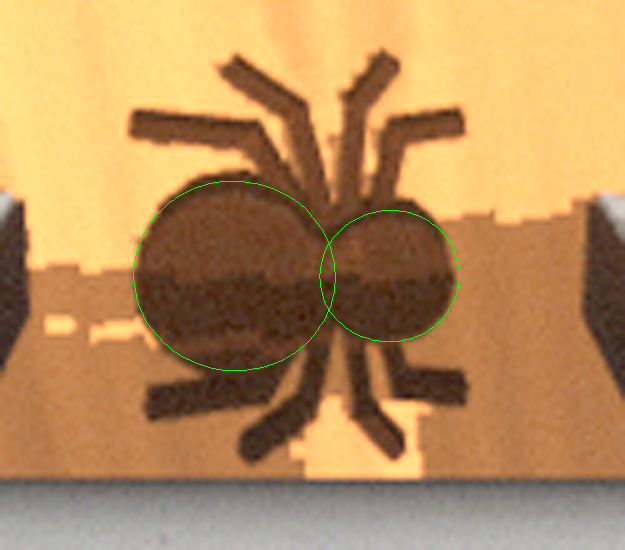

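```bash
python3 -m jog '[[0,0,0,0],[0,0,0,0],[0,0,0,0],[0,0,0,0],[0,0,0,0]]' 0.3; python3 -m jog '[[0,0,0,0],[0,0,0,0],[0,0,-0.5,0],[0,0,-1.5,0],[0,0,-3,0]]' -
python3 - <<'E'
from h import *
s=bot.observe();print(s['position'],s['eef_rot'],s['q'][6],s['t'])
im=bot.get_image('wrist');cv2.imwrite('pics/w25.png',im)
go([582,-245,120],np.radians(81))
E
```

```text
t: 28.7
position: [416.5, -254.5, 28.2]
eef_rot: [-3.142, -0.0, 1.411]
force: [0.9, 0.3, 1.5]
finger_gap: 40.9
t: 29.32
position: [415.8, -254.6, 104.0]
eef_rot: [-3.14, 0.0, 1.41]
force: [-0.4, 0.3, 0.4]
finger_gap: 40.6
[ 415.84933748 -254.64607506  104.04195133] [-3.13998018e+00  2.67057021e-04  1.41010155e+00] 0.6444602897012262 29.325
rows to target: [1.5, 6.43, -0.46, -0.06, ('alt', 35.94)] q7 0.64 t 29.375
```

View pics/w25.png

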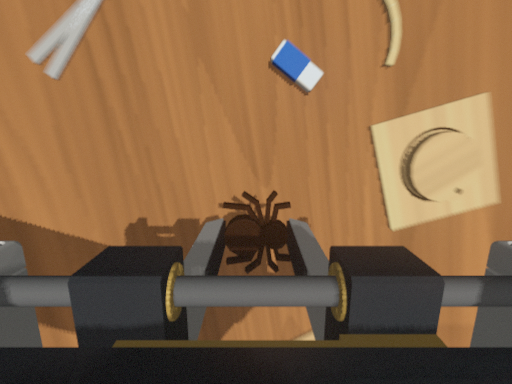

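```bash
python3 -c "
from h import *
go([573.5,-292,140])"; python3 -m jog '[[0,1.2,-1,0],[-0.2,2.9,-1.4,0],[-0.4,4.6,-1.44,0],[-0.4,6.3,-1.44,0],[-0.4,6.3,-1.44,0]]' -
python3 -m jog '[[0,0,0,0],[0,0,0,0],[0,0,0,0],[0,0,0,0],[0,0,0,0]]' -
python3 - <<'E'
from h import *
s=bot.observe();print(s['position'],s['eef_rot'],s['q'][6],s['t'])
im=bot.get_image('wrist');cv2.imwrite('pics/w26.png',im);K,T=cam('wrist',s)
ringfit(im,K,T,5,32,(582,-245),clip=200)
x0,y0=np.round(proj(K,T,[582,-245,10])-52).astype(int);z=6
c=cv2.resize(im[y0:y0+100,x0:x0+105],None,fx=z,fy=z,interpolation=cv2.INTER_CUBIC)
for r,zz,col in((30,17,(0,255,0)),(32,5,(0,0,255))):
    p=np.array([proj(K,T,[582.2+r*np.cos(t),-244.9+r*np.sin(t),zz]) for t in np.linspace(0,6.3,200)]);p=((p-[x0,y0]+.5)*z).astype(int)
    cv2.polylines(c,[p.reshape(-1,1,2)],True,col,1)
cv2.imwrite('pics/w26c.png',c)
go([581.2,-244.75,80]);
E
```

```text
rows to target: [-0.42, 6.4, -1.26] q7 0.64 t 29.375
t: 30.0
position: [572.7, -289.6, 139.4]
eef_rot: [3.141, 0.001, 1.412]
force: [-1.3, -0.3, -0.9]
finger_gap: 40.9
t: 30.62
position: [570.4, -289.5, 139.2]
eef_rot: [3.142, -0.0, 1.411]
force: [0.3, 0.6, -0.6]
finger_gap: 40.8
[ 570.35062974 -289.54003235  139.21615014] [ 3.14154033e+00 -1.89557997e-05  1.41062365e+00] 0.600007795771662 30.625
ring z 5 c [ 582.2  -245.33] n 468 rms 0.89 free [ 582.24 -245.45   32.07]
rows to target: [1.84, 0.14, 2.37] q7 0.6 t 30.675
```

View pics/w26c.png

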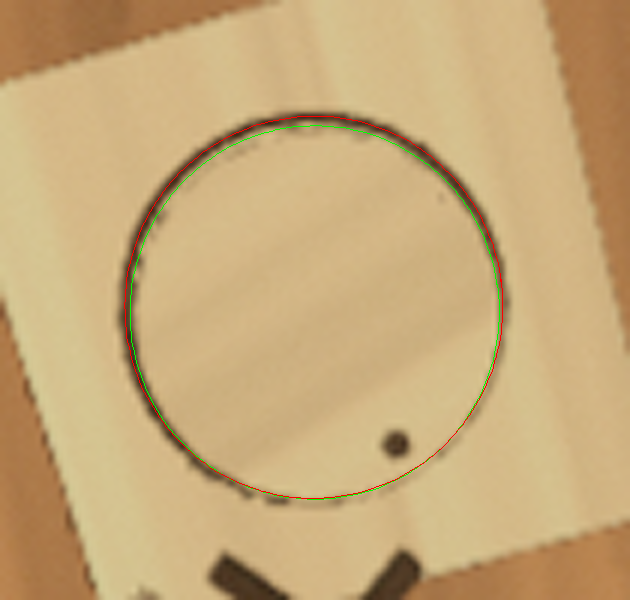

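View pics/w26.png

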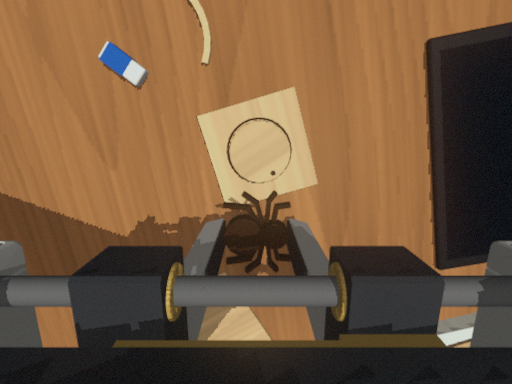

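```bash
python3 -c "
from h import *
go([581.5,-244.9,75])"; python3 -m jog '[[1,0.1,0,0],[1.84,0.15,0.8,0],[1.84,0.15,1.8,0],[1.84,0.15,2.5,0],[1.84,0.15,2.56,0]]' -
python3 -m jog '[[0,0,0,0],[0,0,0,0],[0,0,0,0],[0,0,0,0],[0,0,0,0]]' -
python3 - <<'E'
from h import *
s=bot.observe();print(s['position'],s['eef_rot'],s['t'])
im=bot.get_image('wrist');cv2.imwrite('pics/w27.png',im);K,T=cam('wrist',s)
ringfit(im,K,T,5,32,(582,-245),clip=215)
go([581.5,-244.9,45.5]);
E
```

```text
rows to target: [1.83, 0.16, 2.57] q7 0.6 t 30.675
t: 31.3
position: [580.7, -245.0, 74.2]
eef_rot: [-3.14, 0.0, 1.41]
force: [0.2, -0.1, 0.2]
finger_gap: 40.9
t: 31.92
position: [581.5, -244.8, 75.2]
eef_rot: [3.141, 0.0, 1.411]
force: [-0.2, -0.0, -0.2]
finger_gap: 40.9
[ 581.49915585 -244.75112919   75.23438973] [3.14147899e+00 1.38382301e-05 1.41066452e+00] 31.925
ring z 5 c [ 581.93 -245.73] n 561 rms 1.46 free [ 581.95 -245.49   31.61]
rows to target: [-0.0, 0.0, 1.19] q7 0.58 t 31.975
```

View pics/w27.png

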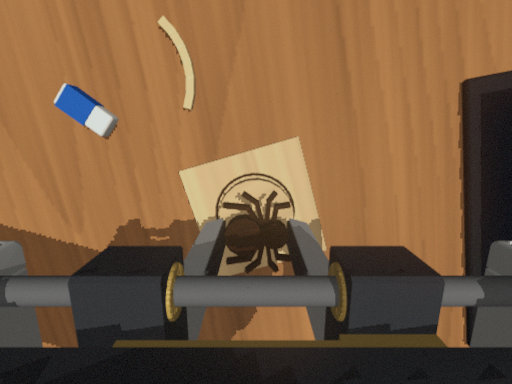

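```bash
python3 -m jog '[[0,0,0.6,0],[0,0,1.0,0],[0,0,1.17,0],[0,0,1.17,0],[0,0,1.17,0]]' -
python3 - <<'E'
from h import *
s=bot.observe();print(s['position'],s['eef_rot'],s['t'],s['force'])
im=bot.get_image('wrist');cv2.imwrite('pics/w28.png',im)
cv2.imwrite('pics/w28c.png',cv2.resize(im[160:285,180:335],None,fx=4.5,fy=4.5,interpolation=cv2.INTER_CUBIC))
go([581.5,-244.9,45.5]);
E
```

```text
t: 32.6
position: [581.6, -244.9, 45.9]
eef_rot: [3.141, 0.0, 1.411]
force: [0.0, 0.6, -0.4]
finger_gap: 41.1
[ 581.55127706 -244.85548898   45.92955468] [3.14145941e+00 1.41638680e-04 1.41060283e+00] 32.6 [ 0.03945179  0.57913135 -0.38431818]
rows to target: [-0.0, -0.0, 0.02] q7 0.6 t 32.65
```

View pics/w28c.png

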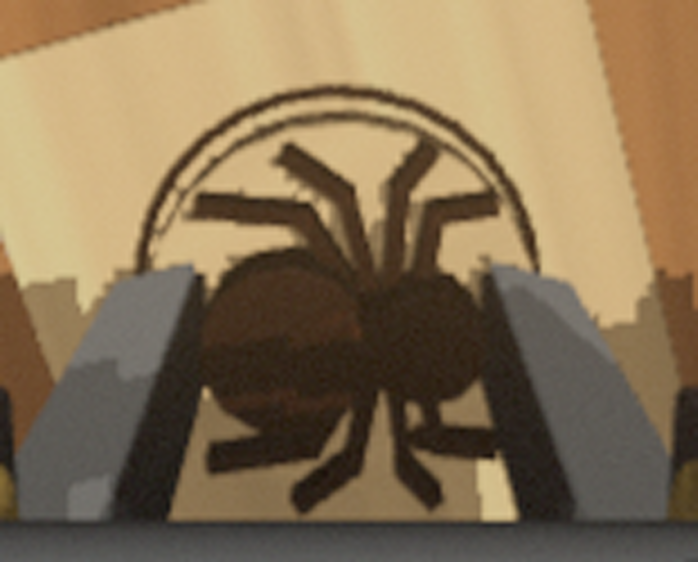

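```bash
python3 -m jog '[[0,0,0.02,0],[0,0,0.02,0],[0,0,0.02,0],[0,0,0.02,0],[0,0,0.02,0]]' -; python3 -m jog '[[0,0,0,0],[0,0,0,0],[0,0,0,0],[0,0,-0.6,0],[0,0,-1.6,0]]' 0.75; python3 -m jog '[[0,0,-1.5,0],[0,0,-3,0],[-0.5,0,-3.5,0],[-0.5,0,-3.5,0],[-0.5,0,-3.5,0]]' 1
python3 - <<'E'
from h import *
s=bot.observe();print(s['position'],s['eef_rot'],s['t'],s['force'])
im=bot.get_image('wrist');cv2.imwrite('pics/w29.png',im);K,T=cam('wrist',s)
x0,y0=np.round(proj(K,T,[582,-245,10])-52).astype(int);z=6
c=cv2.resize(im[y0:y0+100,x0:x0+105],None,fx=z,fy=z,interpolation=cv2.INTER_CUBIC)
cir=[(582.4,-245,30,17,(0,255,0)),(582.2,-245,32,5,(0,0,255))]
a=np.radians(-9)
for off,r in((-9,13),(11,9)): cir.append((582.4+off*np.cos(a),-245+off*np.sin(a),r,29,(255,255,0)))
for cx,cy,r,zz,col in cir:
    p=np.array([proj(K,T,[cx+r*np.cos(t),cy+r*np.sin(t),zz]) for t in np.linspace(0,6.3,200)]);p=((p-[x0,y0]+.5)*z).astype(int)
    cv2.polylines(c,[p.reshape(-1,1,2)],True,col,1)
cv2.imwrite('pics/w29c.png',c)
for n in ('top','side'): cv2.imwrite(f'pics/{n}29.png',bot.get_image(n))
E
```

```text
t: 33.28
position: [581.5, -244.7, 45.4]
eef_rot: [-3.142, -0.0, 1.411]
force: [-1.2, 0.3, 0.0]
finger_gap: 41.0
t: 33.9
position: [581.1, -244.8, 86.1]
eef_rot: [-3.141, 0.0, 1.41]
force: [0.6, -0.2, -0.2]
finger_gap: 70.4
t: 34.52
position: [579.0, -256.8, 171.8]
eef_rot: [-3.14, -0.0, 1.41]
force: [-0.3, -0.1, -0.2]
finger_gap: 94.1
[ 578.95508934 -256.80163211  171.84661357] [-3.14016178e+00 -2.89509110e-04  1.41037814e+00] 34.525 [-0.25330233 -0.12545064 -0.20597581]
```

View pics/w29c.png

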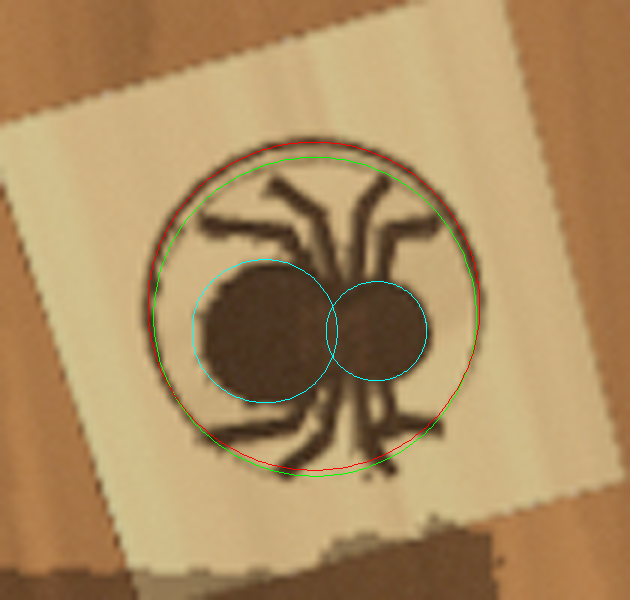

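View pics/side29.png

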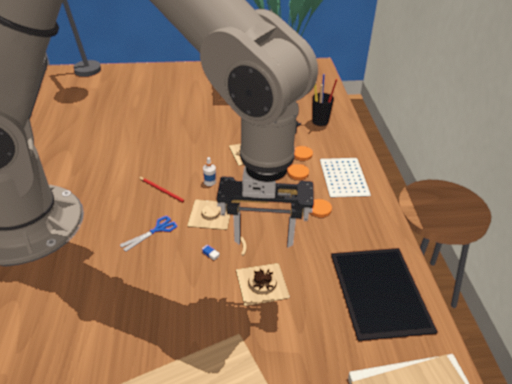

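```bash
python3 -m jog '[[-1.5,0,-1,0],[-3,0,-2,0],[-4.5,0,-2,0],[-6,0,-2,0],[-6,0,-2,0]]' -; python3 -m jog '[[0,0,0,0],[0,0,0,0],[0,0,0,0],[0,0,0,0],[0,0,0,0]]' -
python3 - <<'E'
from h import *
s=bot.observe();print(s['position'],s['t'],s['joint_vel'].round(3) if hasattr(s['joint_vel'],'round') else s['joint_vel'])
t=bot.get_image('top');d=bot.get_image('side')
z=lambda im,x,y,w,h,k:cv2.resize(im[y:y+h,x:x+w],None,fx=k,fy=k,interpolation=cv2.INTER_CUBIC)
cv2.imwrite('pics/f_top.png',z(t,125,130,270,150,2.9)); cv2.imwrite('pics/f_side.png',z(d,160,120,190,190,3.1))
E
```

```text
t: 35.3
position: [553.8, -408.0, 222.2]
eef_rot: [-3.14, 0.001, 1.407]
force: [0.3, 0.3, -0.8]
finger_gap: 94.3
t: 35.92
position: [555.6, -405.0, 222.9]
eef_rot: [3.142, -0.0, 1.411]
force: [-0.5, -0.2, -0.1]
finger_gap: 93.8
[ 555.64820773 -404.96193412  222.94329908] 35.925 [ 0.002  0.001  0.001 -0.002 -0.    -0.001  0.001]
```

View pics/f_top.png

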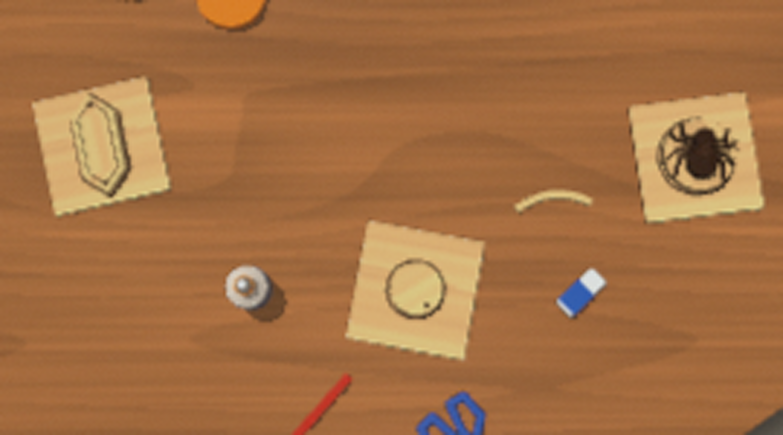

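View pics/f_side.png

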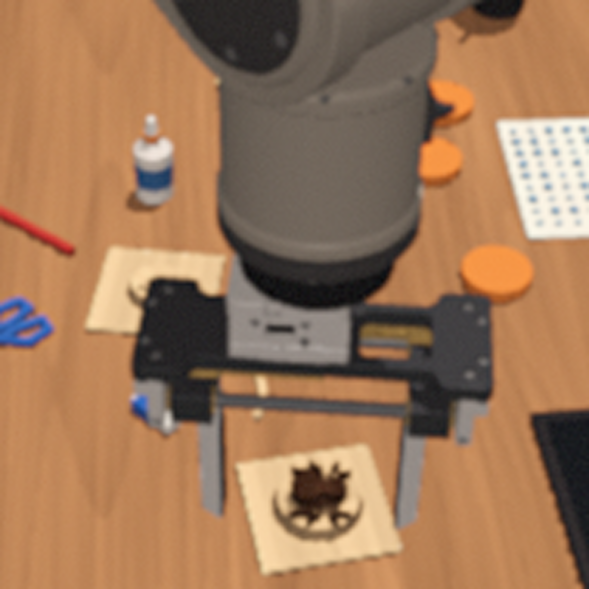

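The top view shows the plate (100,145), small disc (415,288) and spider on the large disc (700,153) all in place, with the glue standing at (248,287). The arm is clear and still.

```bash
python3 -c "
from station import bot
print(bot.sign_off())"
```

```text
the job is handed in; nothing more can be done
None
```

I laid the small disc, the large disc and the name plate on their own boards, then set the spider upright on the large disc. The job was handed in at about 36 s of the 104 s allowed.

- **Discs and plate:** overlays on the wrist pictures taken after each release showed each part centred on its outline to about 0.5–1 mm. The plate's long axis matched its outline's, at about 12.7°.
- **Spider:** it sits flat and upright, about 0.7 mm or less off the disc's centre. It may be slightly towards +x.
- **Glue and look-alikes:** the last top and side pictures show the glue bottle still standing. The orange look-alikes were left alone.
- **Robot:** the gripper was open and clear of everything, and the joints were still.

**Disagreements:**
- The top and wrist cameras differed by about 1 mm throughout. I trusted the wrist camera.
- The large disc itself sits about 0.5 mm towards +x within its outline.
- A numerical rim fit of the placed small disc was confused by the outline next to it, so I checked that disc by overlay instead.
- The arm hid most of the plate and part of the small disc in the last side picture, so their final check comes from the top view.

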